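# Clear plugged column tubes and scan the plugs

### The arm

A 6-joint arm with a two-finger parallel gripper is mounted at the origin on a cart in front of the work surface, level with it; the furniture and walls round the work are solid. World frame = base frame: x ahead of the robot, y to its left, z up, the work surface at z = 0. Lengths are in m, angles in degrees, forces in N, time in s.
With the tool pointing down it reaches from about 0.4 to 0.825 m from the base axis. Payload 7 kg.
Tool frame: the origin (TCP) lies on the centre line of the jaws, within the pads' length; the fingertips stand 22 mm ahead of it and the grasp point (between the pads) lies 3 mm ahead of it; z points along the fingers, y is the line along which they close (so a half turn about z gives the same grasp; the last joint's range is limited). The gripper opens to 88 mm and grips with 3 to 60 N. Pads are 19 mm wide; open, the fingers measure 130 mm over their backs; the gripper's body (78 mm by 193 mm) begins 47 mm behind the grasp point.
Start: joints at [-50.472, 20.546, 0.682, 0, -70.136, -16.507], TCP at [0.264, -0.621, 0.249] pointing down, gripper open.
Joint ranges: [-176.03, 176.03], [-82.01, 121.73], [-58.28, 71.71], [-173.87, 95.51], [-174.79, -0.11], [-173.66, 173.66]. Speed limits (degrees/s): [136.94, 136.94, 172.46, 180, 180, 180].

### API

Orientations are given as [roll, pitch, yaw] about the fixed x, y, z axes, in that order (R = Rz(yaw) Ry(pitch) Rx(roll)).
In Python, from plant import get_state, cams, r gives the robot as it stands.
- The arm moves only by the tool apply_moves, never from a script. Its argument "targets" is a list of rows, each an object with "dp": the shift along the world's x, y, z in m, a list of three; "yaw": the turn about the world's z in degrees. In form: [{"dp": [x, y, z], "yaw": yaw}, ...]. A call has 1 to 20 rows; each row is the pose to reach, as a shift and turn from the pose commanded when the call began; what a row does not reach only later rows make up. A row lasts 1/12 s, in which the tool goes at most 41.7 mm and 7.16 degrees, less where a joint would pass 70% of its speed; a pose out of reach is approached as far as the arm can. A call with a gripper value outside its range is refused whole. "grip" is the gripper command: -1 is fully open, 1 is shut, values between are in proportion, set as the call begins (left out, the last holds). The fingers move at their own pace and stop on an object; "squeeze" is the grip in N (left out, the last holds). Time passes only in rows, so rows that repeat a pose let the fingers close. It gives the time, the measured TCP pose, the force, the opening and the grip force at its end, in the units of the state.
- get_state(): the state, without advancing time (a new reading comes with each control period).
- cams.capture(name): name is "scene" or "top" or "wrist"; returns a dict with "image" (400x640x3 uint8, red, green, blue), "range_z" (400x640 float32, m along the optical axis (not along the pixel's ray), 0 where there is no reading), "fx", "fy", "cx", "cy" (pixels), "R" (3x3) and "t" (3): a world point X has camera coordinates R X + t; the wrist camera has in their place "T_tool_cam" (4x4, takes a point from camera to tool coordinates, whose origin is the TCP and whose axes are the flange's). Camera axes: x right, y down, z forward; pixel columns grow to the right and rows downward; lengths in m; the calibration is good to about 2 mm. A picture is of the moment at which its call begins: read the wrist's pose just before it.
- r.close_job(): hands the job in; it is judged then, once.
The state is a dict: "time_s": time; "joints": joint angles; "qd": joint speeds; "joint_torque": joint torques, N m; "tcp_pos": TCP position; "eef_rot": TCP orientation; "contact_force": force on the tool from outside, world axes, zero at the start; "moment": the same for the moment, N m; "gripper_width": finger opening in m; "gripper_force": force on a finger pad.
Only numpy, scipy, OpenCV 4.12 (cv2) and the standard library are available. Lean on these libraries where they do the work, as an engineer would, in place of code of your own. Each camera call takes 0.05 s, during which the arm holds its last target. There are 200 camera calls.

### The job

Some of the five tubes in the column rack have a plug jammed in them. Slide the catch tray along the worktop all the way home under the low rack, push every jammed plug down and out of its tube into the tray with the push rod, then slide the tray with the plugs out and all the way home under the low white scanner, and hang the push rod upright by its collar in the blue tube rack again. Leave the timer and the pen where they are and keep the tray level.

Things in the scene. Friction and masses are not known exactly. Their poses are not given: they have to be found in the camera images.
- rack: Fixed aluminium column rack like a low bridge, 80 mm (x) by 196 mm (y), with five upright clear tubes in a row along its y. Origin on the worktop under the row's middle. Bridge underside 40 mm above the worktop, legs 176 mm apart inside. The tray goes in at its open -x side and slides towards its +x, up to a 14 mm high stop bar whose face is at x = 43 mm.
- bore_1 (a point): Centre of the upper rim of tube 1, 84 mm above the worktop (rack y = -60 mm). Tube 20 mm across outside, upright bore 14 mm wide, open at the rim and, 44 mm lower, at the underside of the bridge.
- bore_2 (a point): Centre of the upper rim of tube 2, 84 mm above the worktop (rack y = -30 mm). Tube 20 mm across outside, upright bore 14 mm wide, open at the rim and, 44 mm lower, at the underside of the bridge.
- bore_3 (a point): Centre of the upper rim of tube 3, 84 mm above the worktop (rack y = 0 mm). Tube 20 mm across outside, upright bore 14 mm wide, open at the rim and, 44 mm lower, at the underside of the bridge.
- bore_4 (a point): Centre of the upper rim of tube 4, 84 mm above the worktop (rack y = 30 mm). Tube 20 mm across outside, upright bore 14 mm wide, open at the rim and, 44 mm lower, at the underside of the bridge.
- bore_5 (a point): Centre of the upper rim of tube 5, 84 mm above the worktop (rack y = 60 mm). Tube 20 mm across outside, upright bore 14 mm wide, open at the rim and, 44 mm lower, at the underside of the bridge.
- plug_1_mid (a point): Centre of a tapered dark rubber plug, 12.5 mm across, 18 mm long, upper half straight, nose 6 mm; may be jammed in tube 1 or absent. z axis: nose to flat end. Jammed: nose down, centre about 54 mm above the worktop, flat end 21 mm below the tube's rim, held by a spring ball in the tube's foot; moves down under 3 to 12 N and then falls free. In the tray its centre is 10 to 13 mm above the worktop.
- plug_2_mid (a point): Centre of a tapered dark rubber plug, 12.5 mm across, 18 mm long, upper half straight, nose 6 mm; may be jammed in tube 2 or absent. z axis: nose to flat end. Jammed: nose down, centre about 54 mm above the worktop, flat end 21 mm below the tube's rim, held by a spring ball in the tube's foot; moves down under 3 to 12 N and then falls free. In the tray its centre is 10 to 13 mm above the worktop.
- plug_3_mid (a point): Centre of a tapered dark rubber plug, 12.5 mm across, 18 mm long, upper half straight, nose 6 mm; may be jammed in tube 3 or absent. z axis: nose to flat end. Jammed: nose down, centre about 54 mm above the worktop, flat end 21 mm below the tube's rim, held by a spring ball in the tube's foot; moves down under 3 to 12 N and then falls free. In the tray its centre is 10 to 13 mm above the worktop.
- plug_4_mid (a point): Centre of a tapered dark rubber plug, 12.5 mm across, 18 mm long, upper half straight, nose 6 mm; may be jammed in tube 4 or absent. z axis: nose to flat end. Jammed: nose down, centre about 54 mm above the worktop, flat end 21 mm below the tube's rim, held by a spring ball in the tube's foot; moves down under 3 to 12 N and then falls free. In the tray its centre is 10 to 13 mm above the worktop.
- plug_5_mid (a point): Centre of a tapered dark rubber plug, 12.5 mm across, 18 mm long, upper half straight, nose 6 mm; may be jammed in tube 5 or absent. z axis: nose to flat end. Jammed: nose down, centre about 54 mm above the worktop, flat end 21 mm below the tube's rim, held by a spring ball in the tube's foot; moves down under 3 to 12 N and then falls free. In the tray its centre is 10 to 13 mm above the worktop.
- scanner: Fixed low white scanner: a flat head 206 mm wide (y) on two legs, its underside 40 mm and its top 73 mm above the worktop, legs 176 mm apart inside. Origin on the worktop under the middle of the reading place. The tray goes in at its open -x side (front of the head at x = -45 mm) and slides towards its +x, up to a 14 mm high stop bar whose face is at x = 43 mm.
- tray_mid (a point): Middle of the basin of the loose steel catch tray, 18 mm above its underside. Basin outside 84 mm (x) by 162 mm (y) by 36 mm high, open on top, walls and floor 4 mm; 0.35 kg. Home under the rack: x axis along the rack's x, basin middle under the row's middle, back edge at the stop bar; then it reaches under all five tubes, 4 mm of room above its walls.
- tray_grip (a point): Grip of the tray, 28 mm above the worktop: an upright black block 30 mm long (tray x), 14 mm thick (tray y), top 47 mm above the worktop, on a flat tongue, 87 mm ahead (tray -x) of the middle of the basin. It stays outside when the tray is home under the rack or the scanner. Axes as the tray's.
- stand: Fixed blue tube rack, 50 x 92 x 58 mm (x, y, z), where the push rod hangs. Origin on the worktop under its middle. Its top has 2 x 4 square openings 17 mm wide at x = +-10.5 mm, y = +-10.5 and +-31.5 mm, free down to 6 mm above the worktop. The rod hangs by its collar in the opening at x = 10.5, y = -10.5 mm.
- rod_handle (a point): Centre of the handle of the upright push rod, 89 mm above the worktop in its stand. Black handle 18 x 18 mm (sides along its x and y), 50 mm tall; below it a collar 26 mm across, 6 mm thick, its underside 31 mm below this point; below that a steel shank 8 mm across, 50 mm long, tip 81 mm below this point. 60 g. With the collar on a tube's rim the tip is 6 mm below the bridge.
- timer: Bystander: bench timer lying flat, 60 x 66 x 18 mm, origin under its middle.
- pen: Bystander: black ball pen lying flat, 138 mm long, 10 mm thick, origin under its middle, long axis y.
Things that resemble listed ones, but are neither listed nor needed, are in the scene too. There is more than one size of the part that bears tray_mid; the job needs the largest.

How it is judged (in metres and radians):
On the way, in this order (a step that is already met when the one before it is completed fails the run):
1. the tray is fully home under the rack (x of tray_mid in the frame of rack between -0.012 and 0.012 m and y of tray_mid in the frame of rack between -0.015 and 0.015 m and angle between tray_mid's own z axis and vertical below 0.08 rad), for 0.2 s.
2. all the plugs lie in the tray (x of plug_1_mid in the frame of tray_mid between -0.042 and 0.042 m and y of plug_1_mid in the frame of tray_mid between -0.081 and 0.081 m and z of plug_1_mid in the frame of tray_mid between -0.018 and 0.02 m and x of plug_2_mid in the frame of tray_mid between -0.042 and 0.042 m and y of plug_2_mid in the frame of tray_mid between -0.081 and 0.081 m and z of plug_2_mid in the frame of tray_mid between -0.018 and 0.02 m and x of plug_3_mid in the frame of tray_mid between -0.042 and 0.042 m and y of plug_3_mid in the frame of tray_mid between -0.081 and 0.081 m and z of plug_3_mid in the frame of tray_mid between -0.018 and 0.02 m and x of plug_4_mid in the frame of tray_mid between -0.042 and 0.042 m and y of plug_4_mid in the frame of tray_mid between -0.081 and 0.081 m and z of plug_4_mid in the frame of tray_mid between -0.018 and 0.02 m and x of plug_5_mid in the frame of tray_mid between -0.042 and 0.042 m and y of plug_5_mid in the frame of tray_mid between -0.081 and 0.081 m and z of plug_5_mid in the frame of tray_mid between -0.018 and 0.02 m), for 0.2 s.
At the end, for the whole second after the job is handed in: Every plug lies in the tray's basin; the tray is fully home under the scanner, its middle within 12 mm (along the slide) and 15 mm (across) of the reading place's, level on the worktop; the rod hangs by its collar in an opening of the blue tube rack, upright to 0.15 rad; all at rest (all of step 2 and x of tray_mid in the frame of scanner between -0.012 and 0.012 m and y of tray_mid in the frame of scanner between -0.015 and 0.015 m and angle between tray_mid's own z axis and vertical below 0.08 rad and x of rod_handle in the frame of stand between -0.02 and 0.02 m and y of rod_handle in the frame of stand between -0.04 and 0.04 m and z of rod_handle in the frame of stand between 0.082 and 0.096 m and angle between rod_handle's own z axis and vertical below 0.15 rad and linear speed of each of rod, tray below 0.02 m/s); the robot touches nothing.
It fails at once if the timer is moved by more than 30 mm (distance of timer from where it was at the start of the episode above 0.03 m).
It fails at once if the pen is moved by more than 30 mm (distance of pen from where it was at the start of the episode above 0.03 m).
It fails at once if the tray is tipped by more than 0.35 rad (angle between tray_mid's own z axis and vertical above 0.35 rad).
Of plug_1, plug_2, plug_3, plug_4, plug_5 only 3 to 5 are there at a start; the rules pass over those that are not, and their reading is None.
At some moment in a run one of tray may be knocked a few centimetres aside while the robot is not near it.
It also fails if it takes over 208 s, if anything falls off the work surface, if the arm or the gripper's body presses on something with over 40 N, if the wrist force passes 120 N, or if a joint passes its speed limit or range.

## Working session

There is one attempt and no reset: what is moved stays moved. The work goes in short steps, Python scripts to look and compute and a tool call to move; the robot and the scene stay as the last step left them, time stands still between calls to the robot, and variables do not carry over. Pictures are saved under pics/ and viewed, at most 14 in all, crops included, and the job is handed in when it is done.

Besides the shell and the picture viewer there is one more tool, called after "Emit:" as name(argument=value, ...), one argument or row to a line, values as JSON. apply_moves: Moves the arm, as the interface text tells. Its arguments: {"type":"object","properties":{"targets":{"type":"array","items":{"type":"object","properties":{"dp":{"type":"array","items":{"type":"number"}},"yaw":{"type":"number"}}}},"grip":{"type":"number"},"squeeze":{"type":"number"}},"required":["targets"]}

```bash
mkdir -p pics
cat > h.py <<'E'
import numpy as np, cv2
from plant import get_state, cams, r
def cap(name,fn=None):
    s=get_state(); c=cams.capture(name)
    if fn: cv2.imwrite('pics/'+fn,c['image'][:,:,::-1])
    np.save('last_%s.npy'%name,dict(c,state=s),allow_pickle=True)
    return c
def load(name): return np.load('last_%s.npy'%name,allow_pickle=True).item()
def Rrpy(e):
    from scipy.spatial.transform import Rotation as Ro
    return Ro.from_euler('xyz',e,degrees=True).as_matrix()
def pix(c,u,v,z=None):
    "world point at pixel; z=plane height or None for depth"
    ray=np.array([(u-c['cx'])/c['fx'],(v-c['cy'])/c['fy'],1.])
    if 'R' in c: A=c['R'].T; o=-A@c['t']
    else:
        s=c['state'];T=c['T_tool_cam'];Rw=Rrpy(s['eef_rot'])
        A=Rw@T[:3,:3]; o=Rw@T[:3,3]+np.array(s['tcp_pos'])
    d=A@ray
    k=c['range_z'][int(round(v)),int(round(u))] if z is None else (z-o[2])/d[2]
    return o+k*d
def cloud(c):
    v,u=np.mgrid[0:400,0:640]
    ray=np.stack([(u-c['cx'])/c['fx'],(v-c['cy'])/c['fy'],np.ones_like(u,float)],-1)
    P=ray*c['range_z'][...,None]
    if 'R' in c: return (P-c['t'])@c['R']
    s=c['state'];T=c['T_tool_cam'];Rw=Rrpy(s['eef_rot'])
    return P@(Rw@T[:3,:3]).T+Rw@T[:3,3]+np.array(s['tcp_pos'])
E
python3 - <<'E'
from h import *
for n in('scene','top'):
    c=cap(n,n+'0.png'); print(n,c['R'].round(3).tolist(),c['t'],c['fx'])
print(get_state())
E
```

```text
scene [[-0.506, -0.863, -0.006], [-0.663, 0.393, -0.637], [0.552, -0.318, -0.771]] [0.33307399 0.39345536 0.95470355] 374.5500960521373
top [[0.019, -1.0, 0.01], [-0.994, -0.02, -0.105], [0.105, -0.008, -0.994]] [0.04623405 0.56498878 1.46495431] 450.28451165568765
{'time_s': 0.1, 'joints': array([-5.04735656e+01,  2.05857934e+01,  6.39517189e-01, -1.83013722e-02,
       -7.01356944e+01, -1.65081405e+01]), 'qd': array([ 0.03695556, -0.1666394 ,  0.24958847,  0.07798466,  0.00625847,
        0.0124016 ]), 'joint_torque': array([-1.01030222e-03, -5.84163165e+01,  2.93753386e+01,  7.01549068e+00,
        1.02046720e-02, -4.75706224e-05]), 'tcp_pos': array([ 0.2637792 , -0.62088766,  0.24773569]), 'eef_rot': array([ 1.79916519e+02, -6.79793125e-03, -1.56987932e+02]), 'contact_force': array([-0.36663995, -0.44391538,  0.04597637]), 'moment': array([ 0.01919366, -0.00942895, -0.02343199]), 'gripper_force': 0.0, 'gripper_width': 0.0878528045591904}
```

View pics/top0.png

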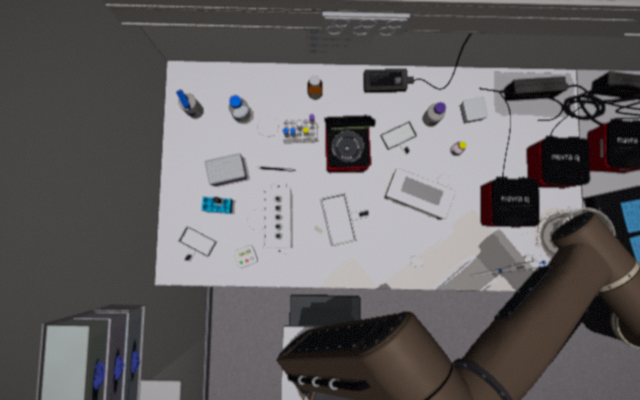

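View pics/scene0.png

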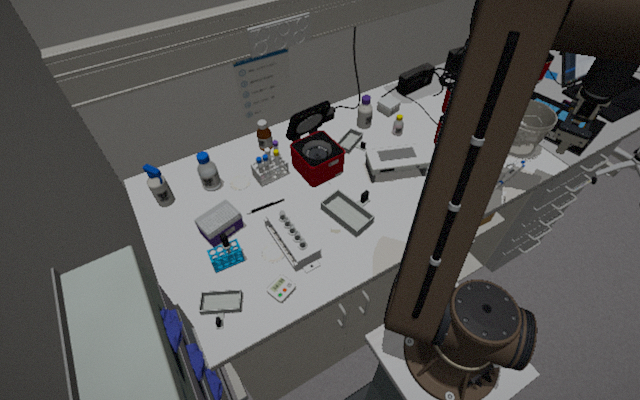

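Run:
```python
from h import *
c=load('top'); im=c['image'][:,:,::-1]
a=cv2.resize(im[140:270,175:335],None,fx=5,fy=4.6,interpolation=cv2.INTER_CUBIC)
a=cv2.resize(im[150:270,170:330],(800,600),interpolation=cv2.INTER_CUBIC)
cv2.imwrite('pics/a.png',a)
c2=load('scene'); im=c2['image'][:,:,::-1]
cv2.imwrite('pics/b.png',cv2.resize(im[130:330,190:440],(750,600),interpolation=cv2.INTER_CUBIC))
P=cloud(c)
for n,(u,v) in dict(scanner=(420,192),rack=(270,215),traybig=(338,220),t2=(198,241),t3=(398,135),stand=(217,205),timer=(246,256),pen=(278,169)).items(): print(n,P[v,u].round(3))
```

```text
scanner [ 0.591 -0.276  0.078]
rack [0.509 0.207 0.055]
traybig [ 0.5   -0.017  0.005]
t2 [ 0.421  0.451 -0.004]
t3 [ 0.797 -0.22  -0.   ]
stand [0.54  0.386 0.026]
timer [0.374 0.285 0.02 ]
pen [0.668 0.189 0.01 ]
```

View pics/a.png

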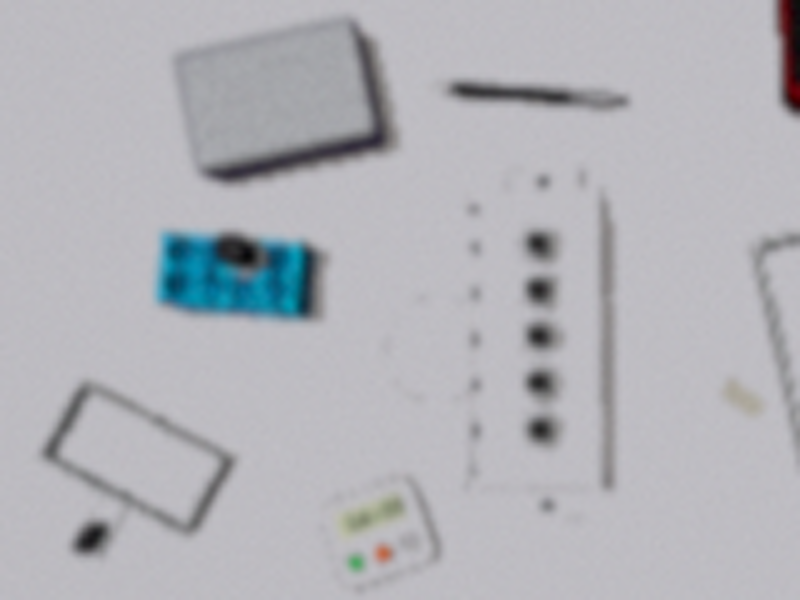

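View pics/b.png

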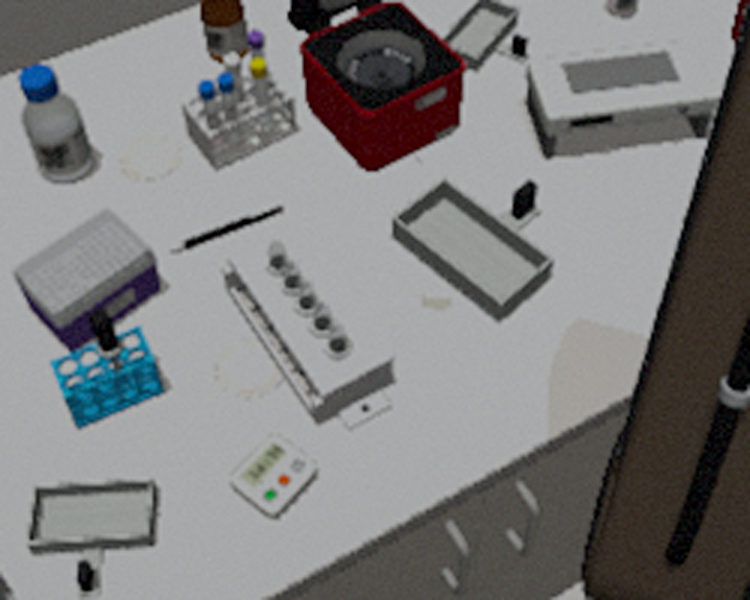

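Run:
```python
from h import *
for n in('top','scene'):
    c=load(n);P=cloud(c);ok=c['range_z']>0
    for nm,(x0,x1,y0,y1,z0,z1) in dict(tray=(.4,.62,-.1,.1,.025,.045),grip=(.4,.62,-.16,-.06,.035,.06),rack=(.38,.66,.1,.27,.045,.06),rackbar=(.35,.7,.1,.27,.008,.02),tubes=(.38,.66,.1,.27,.07,.1),scan=(.45,.75,-.42,-.15,.062,.09),stand=(.45,.6,.3,.45,.05,.065),rod=(.45,.6,.3,.45,.085,.13)).items():
        m=ok&(P[...,0]>x0)&(P[...,0]<x1)&(P[...,1]>y0)&(P[...,1]<y1)&(P[...,2]>z0)&(P[...,2]<z1)
        Q=P[m]
        if len(Q)<5: print(n,nm,len(Q));continue
        (cx,cy),(w,h),a=cv2.minAreaRect((Q[:,:2]*1000).astype(np.float32))
        print(n,nm,len(Q),'c',round(cx,1),round(cy,1),'wh',round(w,1),round(h,1),'ang',round(a,1),'z',Q[:,2].mean().round(4),'mean',Q.mean(0).round(3))
```

```text
top tray 212 c 508.2 -37.4 wh 162.5 130.5 ang 14.0 z 0.0363 mean [ 0.505 -0.02   0.036]
top grip 56 c 485.4 -77.7 wh 32.8 108.7 ang 65.1 z 0.0439 mean [ 0.504 -0.089  0.044]
top rack 1278 c 503.5 183.0 wh 196.1 81.8 ang 1.8 z 0.0514 mean [0.501 0.182 0.051]
top rackbar 298 c 518.9 184.2 wh 168.9 336.8 ang 89.4 z 0.0126 mean [0.514 0.216 0.013]
top tubes 102 c 502.7 182.0 wh 137.5 19.8 ang 1.8 z 0.0822 mean [0.503 0.183 0.082]
top scan 1990 c 656.5 -306.0 wh 207.4 248.3 ang 68.9 z 0.0733 mean [ 0.591 -0.28   0.073]
top stand 202 c 541.6 385.1 wh 94.0 46.4 ang 86.8 z 0.0585 mean [0.54  0.384 0.058]
top rod 46 c 551.9 372.5 wh 18.8 16.9 ang 2.8 z 0.1084 mean [0.551 0.371 0.108]
scene tray 381 c 508.7 -34.4 wh 162.8 130.3 ang 14.0 z 0.0337 mean [ 0.503 -0.018  0.034]
scene grip 65 c 483.8 -77.3 wh 31.9 107.1 ang 64.1 z 0.0424 mean [ 0.501 -0.087  0.042]
scene rack 1185 c 504.6 184.7 wh 200.8 84.2 ang 1.8 z 0.0516 mean [0.494 0.186 0.052]
scene rackbar 337 c 514.1 203.0 wh 126.8 327.0 ang 88.6 z 0.0137 mean [0.494 0.222 0.014]
scene tubes 224 c 505.3 183.5 wh 139.8 19.8 ang 1.2 z 0.0797 mean [0.505 0.183 0.08 ]
scene scan 1285 c 657.1 -301.3 wh 208.1 247.7 ang 70.9 z 0.0727 mean [ 0.59  -0.276  0.073]
scene stand 266 c 543.5 386.0 wh 91.1 47.6 ang 87.4 z 0.0593 mean [0.542 0.387 0.059]
scene rod 72 c 552.1 374.4 wh 19.8 17.5 ang 6.2 z 0.106 mean [0.549 0.375 0.106]
```

Emit:
apply_moves(
  targets=[
    {"dp": [0.09,0.17,0],"yaw": 27},
    {"dp": [0.18,0.35,0],"yaw": 54},
    {"dp": [0.26,0.522,0],"yaw": 81},
    {"dp": [0.26,0.522,0],"yaw": 81},
    {"dp": [0.26,0.522,0],"yaw": 81},
    {"dp": [0.26,0.522,0],"yaw": 81},
    {"dp": [0.26,0.522,0],"yaw": 81},
    {"dp": [0.26,0.522,0],"yaw": 81},
    {"dp": [0.26,0.522,0],"yaw": 81},
    {"dp": [0.26,0.522,0],"yaw": 81},
    {"dp": [0.26,0.522,0],"yaw": 81},
    {"dp": [0.26,0.522,0],"yaw": 81},
    {"dp": [0.26,0.522,0],"yaw": 81},
    {"dp": [0.26,0.522,0],"yaw": 81},
    {"dp": [0.26,0.522,0],"yaw": 81},
    {"dp": [0.26,0.522,0],"yaw": 81},
    {"dp": [0.26,0.522,0],"yaw": 81},
  ],
  grip=-0.2,
)

```text
time_s: 1.52
tcp_pos: [0.5236, -0.099, 0.2481]
eef_rot: [179.9, 0.0, -75.9]
contact_force: [0.2, -0.7, 0.2]
gripper_width: 0.0525
gripper_force: 0.0
```

```bash
cat > fit.py <<'E'
from h import *
def fit(P,ok,box,z0,z1,big=True):
    x0,x1,y0,y1=box
    m=ok&(P[...,0]>x0)&(P[...,0]<x1)&(P[...,1]>y0)&(P[...,1]<y1)&(P[...,2]>z0)&(P[...,2]<z1)
    if big:
        n,l,s,_=cv2.connectedComponentsWithStats(m.astype(np.uint8),connectivity=8)
        if n<2: return None
        m=l==1+s[1:,4].argmax()
    Q=P[m]
    (cx,cy),(w,h),a=cv2.minAreaRect((Q[:,:2]*1000).astype(np.float32))
    return len(Q),'c',round(cx,1),round(cy,1),'wh',round(w,1),round(h,1),'ang',round(a,1),'z',Q[:,2].mean().round(4)
E
python3 - <<'E'
from fit import *
c=cap('wrist','w1.png'); c=load('wrist'); s=c['state'];print(s['tcp_pos'],s['eef_rot'],s['joints'],c['T_tool_cam'].round(3).tolist())
P=cloud(c);ok=c['range_z']>0
print('rim',fit(P,ok,(.4,.62,-.1,.1),.03,.042)); print('grip',fit(P,ok,(.4,.62,-.16,-.06),.042,.055)); print('floor',fit(P,ok,(.4,.62,-.16,.1),.002,.01))
c=load('top');P=cloud(c);ok=c['range_z']>0
print('scan',fit(P,ok,(.45,.75,-.42,-.15),.062,.085))
print('topgrip',fit(P,ok,(.4,.62,-.16,-.06),.042,.055))
c=load('scene');P=cloud(c);ok=c['range_z']>0
print('scan',fit(P,ok,(.45,.75,-.42,-.15),.065,.08))
E
```

```text
[ 0.52361416 -0.09898596  0.24813436] [ 1.79938332e+02  1.02562493e-02 -7.59192008e+01] [ 1.03860494e+01  7.19704062e+00 -1.71960090e+01 -6.87128880e-03
 -6.56691512e+01  3.69758967e+00] [[0.001, -0.969, -0.245, 0.066], [1.0, 0.001, -0.001, 0.001], [0.001, -0.245, 0.969, -0.135], [0.0, 0.0, 0.0, 1.0]]
rim (467, 'c', 511.4, -50.2, 'wh', 161.3, 14.4, 'ang', 14.5, 'z', np.float64(0.0344))
grip (261, 'c', 523.8, -100.5, 'wh', 13.5, 28.6, 'ang', 13.9, 'z', np.float64(0.0456))
floor (2264, 'c', 505.2, -24.6, 'wh', 154.3, 38.7, 'ang', 13.4, 'z', np.float64(0.0034))
scan (1954, 'c', 589.2, -279.9, 'wh', 207.4, 104.0, 'ang', 68.9, 'z', np.float64(0.0732))
topgrip (34, 'c', 523.1, -99.4, 'wh', 13.9, 27.2, 'ang', 14.2, 'z', np.float64(0.0466))
scan (1209, 'c', 590.4, -278.0, 'wh', 206.6, 104.0, 'ang', 68.5, 'z', np.float64(0.0729))
```

View pics/w1.png

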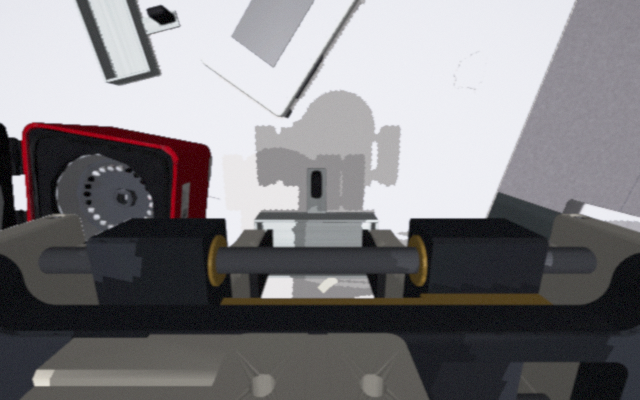

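Emit:
apply_moves(
  targets=[
    {"dp": [0,-0.0015,-0.04]},
    {"dp": [0,-0.0015,-0.08]},
    {"dp": [0,-0.0015,-0.12]},
    {"dp": [0,-0.0015,-0.16]},
    {"dp": [0,-0.0015,-0.19]},
    {"dp": [0,-0.0015,-0.209]},
    {"dp": [0,-0.0015,-0.209]},
    {"dp": [0,-0.0015,-0.209]},
    {"dp": [0,-0.0015,-0.209]},
  ],
)

```text
$.targets[0]: bad value
```

Emit:
apply_moves(
  targets=[
    {"dp": [0,0,0]},
    {"dp": [0,0,0]},
    {"dp": [0,0,0]},
    {"dp": [0,0,0]},
    {"dp": [0,0,0]},
    {"dp": [0,0,0]},
  ],
  grip=1,
  squeeze=25,
)

```text
$.targets[0]: bad value
```

Run:
```python
from fit import *
s=get_state();print(s['tcp_pos'],s['eef_rot'],s['contact_force'],s['gripper_width'])
c=cap('scene');im=c['image'][:,:,::-1]
cv2.imwrite('pics/s2.png',cv2.resize(im[120:270,310:460],(600,600),interpolation=cv2.INTER_CUBIC))
```

```text
[ 0.52339878 -0.09967842  0.24824589] [ 1.79948303e+02  6.45867755e-03 -7.59903344e+01] [-0.35364162  0.61403044 -1.20579829] 0.05259794855019234
```

View pics/s2.png

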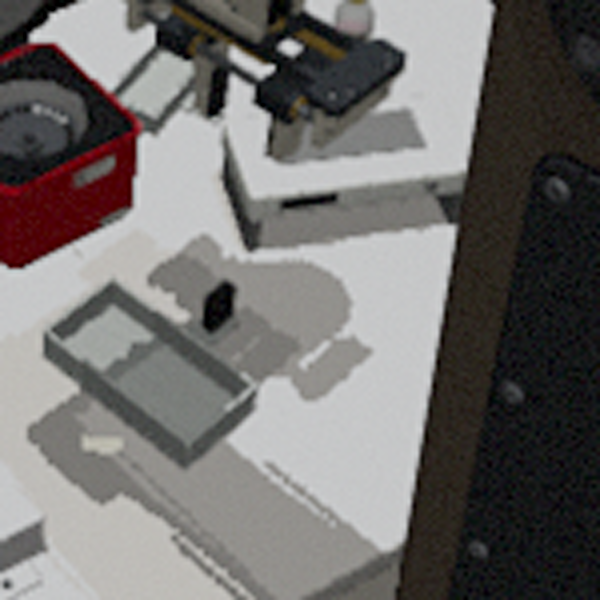

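Emit:
apply_moves(
  targets=[
    {"dp": [0,-0.001,-0.04],"yaw": 0},
    {"dp": [0,-0.001,-0.08],"yaw": 0},
    {"dp": [0,-0.001,-0.12],"yaw": 0},
    {"dp": [0,-0.001,-0.16],"yaw": 0},
    {"dp": [0,-0.001,-0.19],"yaw": 0},
    {"dp": [0,-0.001,-0.209],"yaw": 0},
    {"dp": [0,-0.001,-0.209],"yaw": 0},
    {"dp": [0,-0.001,-0.209],"yaw": 0},
  ],
)

```text
time_s: 2.28
tcp_pos: [0.5232, -0.1015, 0.0392]
eef_rot: [179.9, -0.0, -76.1]
contact_force: [0.3, -1.2, 0.8]
gripper_width: 0.0523
gripper_force: 0.0
```

Emit:
apply_moves(
  targets=[
    {"dp": [0,0,0],"yaw": 0},
    {"dp": [0,0,0],"yaw": 0},
    {"dp": [0,0,0],"yaw": 0},
    {"dp": [0,0,0],"yaw": 0},
    {"dp": [0,0,0],"yaw": 0},
    {"dp": [0,0,0],"yaw": 0},
  ],
  grip=1,
  squeeze=25,
)

```text
time_s: 2.78
tcp_pos: [0.5242, -0.1001, 0.0401]
eef_rot: [-179.9, -0.0, -76.0]
contact_force: [-0.1, 0.7, 0.2]
gripper_width: 0.0179
gripper_force: 0.0
```

Emit:
apply_moves(
  targets=[
    {"dp": [0,0,0],"yaw": 0},
    {"dp": [0,0,0],"yaw": 0},
    {"dp": [0,0,0],"yaw": 0},
    {"dp": [-0.002,0.012,0],"yaw": -1.5},
    {"dp": [-0.004,0.025,0],"yaw": -3},
    {"dp": [-0.006,0.037,0],"yaw": -4.5},
    {"dp": [-0.008,0.05,0],"yaw": -6},
    {"dp": [-0.01,0.062,0],"yaw": -7.6},
    {"dp": [-0.012,0.075,0],"yaw": -9.2},
    {"dp": [-0.014,0.088,0],"yaw": -10.8},
    {"dp": [-0.0155,0.1,0],"yaw": -12.2},
    {"dp": [-0.0155,0.1,0],"yaw": -12.2},
    {"dp": [-0.0155,0.1,0],"yaw": -12.2},
    {"dp": [-0.0155,0.1,0],"yaw": -12.2},
  ],
)

```text
time_s: 3.95
tcp_pos: [0.5089, 0.0005, 0.04]
eef_rot: [-179.9, 0.0, -88.1]
contact_force: [-1.2, 3.9, 6.7]
gripper_width: 0.0138
gripper_force: 25.0
```

Run:
```python
from fit import *
s=get_state();print(s['tcp_pos'],s['eef_rot'],s['contact_force'],s['gripper_width'],s['gripper_force'])
for n in('top','scene'):
    c=cap(n);P=cloud(c);ok=c['range_z']>0
    print(n,'rim',fit(P,ok,(.38,.65,0.03,.137),.028,.042),fit(P,ok,(.38,.65,0.03,.137),.001,.009))
    print(fit(P,ok,(.35,.65,.1,.27),.07,.1,False))
```

```text
[0.5089062  0.00052449 0.03999559] [-1.79939843e+02  3.54932846e-02 -8.80908581e+01] [-1.16462885  3.92732204  6.74653867] 0.013783912344923212 24.994524121284485
top rim (37, 'c', 583.1, 81.8, 'wh', 66.1, 9.6, 'ang', 84.9, 'z', np.float64(0.0364)) (222, 'c', 619.8, 89.8, 'wh', 61.0, 94.9, 'ang', 1.1, 'z', np.float64(0.0035))
(38, 'c', 547.9, 183.4, 'wh', 47.8, 19.3, 'ang', 1.8, 'z', np.float64(0.0822))
scene rim (298, 'c', 506.1, 88.8, 'wh', 165.1, 86.0, 'ang', 1.7, 'z', np.float64(0.0347)) (688, 'c', 517.1, 83.4, 'wh', 139.9, 67.0, 'ang', 1.6, 'z', np.float64(0.0053))
(220, 'c', 504.6, 183.5, 'wh', 140.2, 20.8, 'ang', 1.2, 'z', np.float64(0.0798))
```

Emit:
apply_moves(
  targets=[
    {"dp": [-0.0004,0.012,0],"yaw": 0},
    {"dp": [-0.0008,0.025,0],"yaw": 0},
    {"dp": [-0.001,0.038,0],"yaw": 0},
    {"dp": [-0.0015,0.05,0],"yaw": 0},
    {"dp": [-0.002,0.062,0],"yaw": 0},
    {"dp": [-0.0025,0.075,0],"yaw": 0},
    {"dp": [-0.003,0.085,0],"yaw": 0},
    {"dp": [-0.003,0.09,0],"yaw": 0},
    {"dp": [-0.003,0.0945,0],"yaw": 0},
    {"dp": [-0.003,0.0945,0],"yaw": 0},
    {"dp": [-0.003,0.0945,0],"yaw": 0},
    {"dp": [-0.003,0.0945,0],"yaw": 0},
  ],
)

```text
time_s: 5.05
tcp_pos: [0.5056, 0.0944, 0.04]
eef_rot: [-180.0, 0.0, -88.1]
contact_force: [-3.2, 1.1, 8.5]
gripper_width: 0.014
gripper_force: 25.0
```

Emit:
apply_moves(
  targets=[
    {"dp": [0,0,0],"yaw": 0},
    {"dp": [0,0,0],"yaw": 0},
    {"dp": [0,0,0],"yaw": 0},
    {"dp": [0,0,0],"yaw": 0},
    {"dp": [0,0,0.02],"yaw": 0},
    {"dp": [0,0,0.06],"yaw": 0},
    {"dp": [0,0,0.1],"yaw": 0},
    {"dp": [0,0,0.14],"yaw": 0},
    {"dp": [0,0,0.18],"yaw": 0},
    {"dp": [0,0,0.21],"yaw": 0},
    {"dp": [0.006,0.04,0.21],"yaw": 0},
    {"dp": [0.012,0.08,0.21],"yaw": 0},
    {"dp": [0.018,0.12,0.21],"yaw": 0},
    {"dp": [0.024,0.16,0.21],"yaw": 0},
    {"dp": [0.03,0.2,0.21],"yaw": 0},
    {"dp": [0.04,0.24,0.21],"yaw": 0},
    {"dp": [0.046,0.278,0.21],"yaw": 0},
    {"dp": [0.046,0.278,0.21],"yaw": 0},
    {"dp": [0.046,0.278,0.21],"yaw": 0},
  ],
  grip=-0.2,
)

```text
time_s: 6.63
tcp_pos: [0.5511, 0.3741, 0.2477]
eef_rot: [179.9, -0.1, -88.1]
contact_force: [-0.3, -0.4, -0.4]
gripper_width: 0.0526
gripper_force: 0.0
```

Run:
```python
from fit import *
c=cap('wrist','w2.png'); c=load('wrist'); s=c['state'];print(s['tcp_pos'],s['eef_rot'],s['joints'])
P=cloud(c);ok=c['range_z']>0
print('rod',fit(P,ok,(.5,.6,.32,.43),.1,.13)); print('stand',fit(P,ok,(.45,.6,.3,.45),.05,.065)); print('tubes',fit(P,ok,(.38,.66,.1,.27),.077,.1,False))
for n in('top','scene'):
    c=cap(n,n+'3.png');P=cloud(c);ok=c['range_z']>0
    print(n,'grip',fit(P,ok,(.4,.6,0.06,.125),.04,.055),'box',P[(P[...,0]>.56)&(P[...,0]<.7)&(P[...,1]>.28)&(P[...,1]<.5)&ok][:,2].max())
    print(fit(P,ok,(.35,.65,.1,.27),.07,.1,False))
im=load('scene')['image'][:,:,::-1]
cv2.imwrite('pics/s3.png',cv2.resize(im[170:300,220:350],(600,600),interpolation=cv2.INTER_CUBIC))
```

```text
[0.55107608 0.37405617 0.24769891] [ 1.79896149e+02 -9.92882715e-02 -8.80553779e+01] [ 5.08969490e+01  1.98213664e+01 -4.96529316e-01 -1.39772011e-02
 -6.98251821e+01 -4.89475799e+01]
rod (330, 'c', 552.7, 373.2, 'wh', 17.9, 18.1, 'ang', 7.3, 'z', np.float64(0.1118))
stand (1500, 'c', 542.7, 385.1, 'wh', 91.7, 46.5, 'ang', 86.3, 'z', np.float64(0.0575))
tubes (419, 'c', 504.2, 189.5, 'wh', 136.6, 7.2, 'ang', 2.6, 'z', np.float64(0.0819))
top grip (33, 'c', 503.1, 93.5, 'wh', 10.3, 26.2, 'ang', 0.7, 'z', np.float64(0.0475)) box 0.6737671646843234
(100, 'c', 502.6, 181.9, 'wh', 137.3, 19.9, 'ang', 1.9, 'z', np.float64(0.0835))
scene grip (42, 'c', 505.4, 96.2, 'wh', 14.4, 29.1, 'ang', 2.1, 'z', np.float64(0.0462)) box 0.6717991697688049
(222, 'c', 504.8, 183.1, 'wh', 137.5, 19.9, 'ang', 2.1, 'z', np.float64(0.0796))
```

View pics/w2.png

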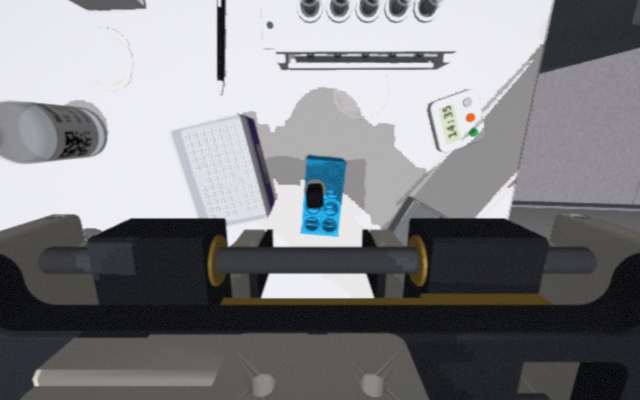

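View pics/s3.png

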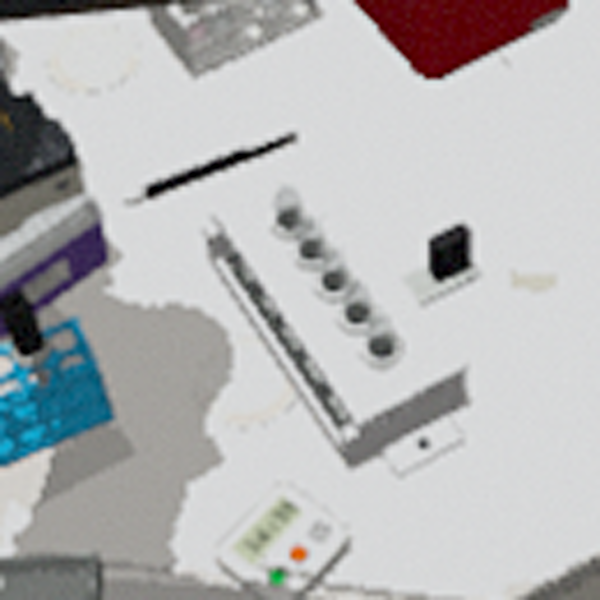

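Emit:
apply_moves(
  targets=[
    {"dp": [0.0014,-0.001,0],"yaw": 32},
    {"dp": [0.0014,-0.001,0],"yaw": 64},
    {"dp": [0.0014,-0.001,0],"yaw": 95.4},
    {"dp": [0.0014,-0.001,0],"yaw": 95.4},
    {"dp": [0.0014,-0.001,0],"yaw": 95.4},
    {"dp": [0.0014,-0.001,0],"yaw": 95.4},
    {"dp": [0.0014,-0.001,0],"yaw": 95.4},
    {"dp": [0.0014,-0.001,0],"yaw": 95.4},
    {"dp": [0.0014,-0.001,0],"yaw": 95.4},
    {"dp": [0.0014,-0.001,0],"yaw": 95.4},
    {"dp": [0.0014,-0.001,0],"yaw": 95.4},
    {"dp": [0.0014,-0.001,0],"yaw": 95.4},
    {"dp": [0.0014,-0.001,0],"yaw": 95.4},
    {"dp": [0.0014,-0.001,0],"yaw": 95.4},
    {"dp": [0.0014,-0.001,0],"yaw": 95.4},
    {"dp": [0.0014,-0.001,0],"yaw": 95.4},
  ],
)

```text
time_s: 8.12
tcp_pos: [0.553, 0.3702, 0.2502]
eef_rot: [-180.0, -0.0, 7.1]
contact_force: [-0.6, 0.7, 0.5]
gripper_width: 0.0525
gripper_force: 0.0
```

Run:
```python
from fit import *
c=cap('wrist'); c=load('wrist'); s=c['state'];print(s['tcp_pos'],s['eef_rot'],s['joints'])
P=cloud(c);ok=c['range_z']>0
print('rod',fit(P,ok,(.5,.6,.32,.43),.1,.13))
c=load('top');P=cloud(c);ok=c['range_z']>0
c=np.load('last_top.npy',allow_pickle=True).item()
P=cloud(load('wrist'))
m=(P[...,0]>.59)&(P[...,0]<.66)&(P[...,1]>.3)&(P[...,1]<.44);print(np.percentile(P[m][:,2],[50,90,98]), P[m][:,0].min())
```

```text
[0.55296854 0.37019096 0.2501978 ] [-1.79973873e+02 -3.04753452e-02  7.05240313e+00] [ 5.05538429e+01  1.95796433e+01 -5.28367929e-01  2.15942748e-03
 -6.98518984e+01  4.64978241e+01]
rod (328, 'c', 553.2, 373.1, 'wh', 18.3, 17.1, 'ang', 6.5, 'z', np.float64(0.1116))
[0.3291097  0.38572675 0.38572675] 0.5900050974102319
```

Emit:
apply_moves(
  targets=[
    {"dp": [0,0.0015,-0.03],"yaw": 0},
    {"dp": [0,0.0015,-0.06],"yaw": 0},
    {"dp": [0,0.0015,-0.09],"yaw": 0},
    {"dp": [0,0.0015,-0.115],"yaw": 0},
    {"dp": [0,0.0015,-0.14],"yaw": 0},
    {"dp": [0,0.0015,-0.158],"yaw": 0},
    {"dp": [0,0.0015,-0.158],"yaw": 0},
    {"dp": [0,0.0015,-0.158],"yaw": 0},
    {"dp": [0,0.0015,-0.158],"yaw": 0},
  ],
)

```text
time_s: 8.92
tcp_pos: [0.5536, 0.3732, 0.093]
eef_rot: [-180.0, -0.1, 7.2]
contact_force: [0.8, -0.4, 0.9]
gripper_width: 0.0526
gripper_force: 0.0
```

Emit:
apply_moves(
  targets=[
    {"dp": [0,0,0],"yaw": 0},
    {"dp": [0,0,0],"yaw": 0},
    {"dp": [0,0,0],"yaw": 0},
    {"dp": [0,0,0],"yaw": 0},
    {"dp": [0,0,0],"yaw": 0},
    {"dp": [0,0,0],"yaw": 0},
    {"dp": [0,0,0],"yaw": 0},
    {"dp": [0,0,0],"yaw": 0},
    {"dp": [0,0,0],"yaw": 0},
  ],
  grip=1,
  squeeze=45,
)

```text
time_s: 9.67
tcp_pos: [0.5529, 0.3728, 0.0918]
eef_rot: [-180.0, -0.0, 7.2]
contact_force: [-1.2, 0.9, 2.9]
gripper_width: 0.0178
gripper_force: 45.0
```

Emit:
apply_moves(
  targets=[
    {"dp": [0,0,0.02],"yaw": 0},
    {"dp": [0,0,0.05],"yaw": 0},
    {"dp": [0,0,0.08],"yaw": 0},
    {"dp": [0,0,0.11],"yaw": 0},
    {"dp": [-0.01,-0.03,0.12],"yaw": 0},
    {"dp": [-0.02,-0.065,0.12],"yaw": 0},
    {"dp": [-0.03,-0.1,0.12],"yaw": 0},
    {"dp": [-0.04,-0.14,0.12],"yaw": 0},
    {"dp": [-0.045,-0.17,0.12],"yaw": 0},
    {"dp": [-0.0494,-0.1905,0.12],"yaw": 0},
    {"dp": [-0.0494,-0.1905,0.11],"yaw": 0},
    {"dp": [-0.0494,-0.1905,0.095],"yaw": 0},
    {"dp": [-0.0494,-0.1905,0.095],"yaw": 0},
    {"dp": [-0.0494,-0.1905,0.095],"yaw": 0},
    {"dp": [-0.0494,-0.1905,0.095],"yaw": 0},
  ],
)

```text
time_s: 10.92
tcp_pos: [0.5039, 0.1828, 0.1868]
eef_rot: [180.0, -0.0, 7.3]
contact_force: [-0.0, 1.0, -1.1]
gripper_width: 0.0178
gripper_force: 45.0
```

Run:
```python
from fit import *
c=cap('wrist','w4.png'); c=cap('top'); c2=cap('scene'); s=c2 and get_state();print(s['tcp_pos'],s['eef_rot'])
a=c['image'][165:260,235:330,::-1]; b=c2['image'][170:300,220:350,::-1]
o=np.hstack([cv2.resize(x,(400,400),interpolation=cv2.INTER_CUBIC) for x in(a,b)])
cv2.imwrite('pics/c4.png',o)
P=cloud(c2);ok=c2['range_z']>0
for z0,z1 in((.1,.11),(.11,.12),(.12,.13),(.13,.14),(.15,.165)):
    m=ok&(abs(P[...,0]-.503)<.03)&(abs(P[...,1]-.182)<.03)&(P[...,2]>z0)&(P[...,2]<z1);print(z0,m.sum(),P[m].mean(0).round(4) if m.any() else '')
```

```text
[0.50382219 0.18285068 0.18703318] [-1.79987980e+02 -3.62249461e-02  7.25458814e+00]
0.1 2 [0.5021 0.1842 0.1079]
0.11 7 [0.5031 0.1843 0.1152]
0.12 5 [0.5025 0.185  0.1255]
0.13 7 [0.5023 0.1834 0.1347]
0.15 18 [0.4967 0.1829 0.1586]
```

View pics/c4.png

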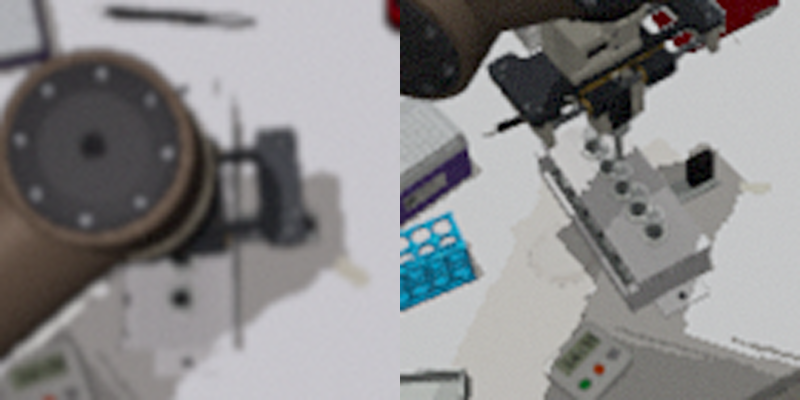

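View pics/w4.png

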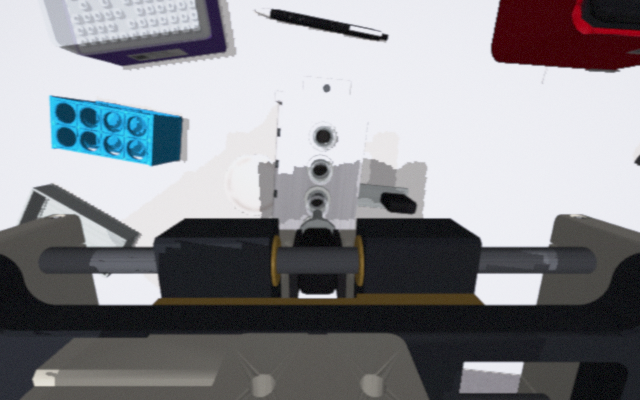

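Run:
```python
from fit import *
c=load('wrist');s=c['state'];P=cloud(c);ok=c['range_z']>0;print(s['tcp_pos'],s['eef_rot'])
for (x,y) in((.564,.184),(.534,.183)):
    m=ok&(np.hypot(P[...,0]-x,P[...,1]-y)<.018)&(P[...,2]>.078)&(P[...,2]<.09)
    Q=P[m]; (a,b),rr=cv2.minEnclosingCircle((Q[:,:2]*1000).astype(np.float32)); print(len(Q),a,b,rr,Q[:,2].mean())
# handle/collar in tool coords
T=c['T_tool_cam'];v,u=np.mgrid[0:400,0:640]
L=np.stack([(u-c['cx'])/c['fx'],(v-c['cy'])/c['fy'],np.ones_like(u,float)],-1)*c['range_z'][...,None]@T[:3,:3].T+T[:3,3]
m=ok&(abs(L[...,1])<.02)&(L[...,0]>-.01)&(L[...,0]<.03)&(L[...,2]>-.03)&(L[...,2]<.1)
for z in np.arange(-.03,.1,.006):
    q=L[m&(L[...,2]>z)&(L[...,2]<z+.006)]
    if len(q): print(round(z,3),len(q),'x',q[:,0].min().round(4),q[:,0].max().round(4),'y',q[:,1].min().round(4),q[:,1].max().round(4))
print([c['range_z'][225,317],P[225,317],P[205,317]])
```

```text
[0.50389472 0.1828093  0.18680518] [ 1.79982461e+02 -5.18027655e-03  7.25456689e+00]
266 564.4922485351562 184.12461853027344 10.268260955810547 0.08280374298089614
248 534.575927734375 183.04574584960938 10.356192588806152 0.08266645160110134
-0.03 149 x -0.0066 0.0078 y -0.0119 0.0138
-0.024 1145 x -0.009 0.0046 y -0.0118 0.0137
-0.018 11 x -0.0094 0.0005 y -0.008 0.01
-0.012 11 x 0.0102 0.0107 y -0.0164 0.0178
-0.006 196 x 0.0076 0.0109 y -0.0177 0.0195
-0.0 375 x 0.0055 0.0108 y -0.0189 0.02
0.006 302 x 0.005 0.011 y -0.0197 0.0198
0.012 253 x 0.0056 0.0109 y -0.02 0.0198
0.018 165 x 0.0052 0.0103 y -0.02 0.0191
0.024 249 x 0.0046 0.013 y -0.0098 0.0118
0.03 60 x 0.0067 0.0132 y -0.0093 0.0119
0.06 9 x 0.003 0.0043 y -0.0015 0.0037
0.066 22 x 0.0021 0.0043 y -0.0023 0.0045
0.072 22 x 0.0019 0.0042 y -0.0024 0.0046
0.078 18 x 0.0017 0.0041 y -0.0025 0.0047
0.084 1 x 0.004 0.004 y 0.0015 0.0015
[np.float32(0.17345782), array([0.51286647, 0.18322457, 0.15749765]), array([0.49963766, 0.18152286, 0.05804474])]
```

Emit:
apply_moves(
  targets=[
    {"dp": [0.0005,0,-0.012],"yaw": 0},
    {"dp": [0.0005,0,-0.022],"yaw": 0},
    {"dp": [0.0005,0,-0.032],"yaw": 0},
    {"dp": [0.0005,0,-0.04],"yaw": 0},
    {"dp": [0.0005,0,-0.047],"yaw": 0},
    {"dp": [0.0005,0,-0.054],"yaw": 0},
    {"dp": [0.0005,0,-0.06],"yaw": 0},
    {"dp": [0.0005,0,-0.066],"yaw": 0},
    {"dp": [0.0005,0,-0.0685],"yaw": 0},
    {"dp": [0.0005,0,-0.0685],"yaw": 0},
    {"dp": [0.0005,0,-0.0685],"yaw": 0},
  ],
)

```text
time_s: 11.98
tcp_pos: [0.504, 0.1824, 0.118]
eef_rot: [-180.0, -0.0, 7.2]
contact_force: [-0.2, 0.9, -0.6]
gripper_width: 0.018
gripper_force: 45.0
```

Emit:
apply_moves(
  targets=[
    {"dp": [0,0,0.03],"yaw": 0},
    {"dp": [0,0,0.06],"yaw": 0},
    {"dp": [0.01,0.0005,0.0685],"yaw": 0},
    {"dp": [0.03,0.001,0.0685],"yaw": 0},
    {"dp": [0.03,0.001,0.0685],"yaw": 0},
    {"dp": [0.03,0.001,0.0685],"yaw": 0},
    {"dp": [0.03,0.001,0.055],"yaw": 0},
    {"dp": [0.03,0.001,0.045],"yaw": 0},
    {"dp": [0.03,0.001,0.035],"yaw": 0},
    {"dp": [0.03,0.001,0.027],"yaw": 0},
    {"dp": [0.03,0.001,0.02],"yaw": 0},
    {"dp": [0.03,0.001,0.013],"yaw": 0},
    {"dp": [0.03,0.001,0.007],"yaw": 0},
    {"dp": [0.03,0.001,0.002],"yaw": 0},
    {"dp": [0.03,0.001,0],"yaw": 0},
    {"dp": [0.03,0.001,0],"yaw": 0},
    {"dp": [0.03,0.001,0],"yaw": 0},
  ],
)

```text
time_s: 13.4
tcp_pos: [0.534, 0.1834, 0.1181]
eef_rot: [-180.0, -0.0, 7.2]
contact_force: [-0.8, 0.2, -0.7]
gripper_width: 0.0176
gripper_force: 45.0
```

Emit:
apply_moves(
  targets=[
    {"dp": [0,0,0.03],"yaw": 0},
    {"dp": [0,0,0.06],"yaw": 0},
    {"dp": [0.01,0.0005,0.0685],"yaw": 0},
    {"dp": [0.03,0.001,0.0685],"yaw": 0},
    {"dp": [0.03,0.001,0.0685],"yaw": 0},
    {"dp": [0.03,0.001,0.0685],"yaw": 0},
    {"dp": [0.03,0.001,0.055],"yaw": 0},
    {"dp": [0.03,0.001,0.045],"yaw": 0},
    {"dp": [0.03,0.001,0.035],"yaw": 0},
    {"dp": [0.03,0.001,0.027],"yaw": 0},
    {"dp": [0.03,0.001,0.02],"yaw": 0},
    {"dp": [0.03,0.001,0.013],"yaw": 0},
    {"dp": [0.03,0.001,0.007],"yaw": 0},
    {"dp": [0.03,0.001,0.002],"yaw": 0},
    {"dp": [0.03,0.001,0],"yaw": 0},
    {"dp": [0.03,0.001,0],"yaw": 0},
    {"dp": [0.03,0.001,0],"yaw": 0},
  ],
)

```text
time_s: 14.82
tcp_pos: [0.564, 0.1844, 0.1181]
eef_rot: [-180.0, -0.0, 7.2]
contact_force: [0.3, 0.6, -0.4]
gripper_width: 0.0178
gripper_force: 45.0
```

Emit:
apply_moves(
  targets=[
    {"dp": [0,0,0.03],"yaw": 0},
    {"dp": [0,0,0.06],"yaw": 0},
    {"dp": [-0.01,-0.0005,0.0685],"yaw": 0},
    {"dp": [-0.04,-0.0015,0.0685],"yaw": 0},
    {"dp": [-0.07,-0.0025,0.0685],"yaw": 0},
    {"dp": [-0.09,-0.003,0.0685],"yaw": 0},
    {"dp": [-0.09,-0.003,0.0685],"yaw": 0},
    {"dp": [-0.09,-0.003,0.0685],"yaw": 0},
    {"dp": [-0.09,-0.003,0.055],"yaw": 0},
    {"dp": [-0.09,-0.003,0.045],"yaw": 0},
    {"dp": [-0.09,-0.003,0.035],"yaw": 0},
    {"dp": [-0.09,-0.003,0.027],"yaw": 0},
    {"dp": [-0.09,-0.003,0.02],"yaw": 0},
    {"dp": [-0.09,-0.003,0.013],"yaw": 0},
    {"dp": [-0.09,-0.003,0.007],"yaw": 0},
    {"dp": [-0.09,-0.003,0.002],"yaw": 0},
    {"dp": [-0.09,-0.003,0],"yaw": 0},
    {"dp": [-0.09,-0.003,0],"yaw": 0},
    {"dp": [-0.09,-0.003,0],"yaw": 0},
  ],
)

```text
time_s: 16.4
tcp_pos: [0.474, 0.1814, 0.118]
eef_rot: [-180.0, -0.0, 7.2]
contact_force: [0.1, -1.0, -0.4]
gripper_width: 0.0177
gripper_force: 45.0
```

Emit:
apply_moves(
  targets=[
    {"dp": [0,0,0.03],"yaw": 0},
    {"dp": [0,0,0.06],"yaw": 0},
    {"dp": [-0.01,-0.0005,0.0685],"yaw": 0},
    {"dp": [-0.03,-0.001,0.0685],"yaw": 0},
    {"dp": [-0.03,-0.001,0.0685],"yaw": 0},
    {"dp": [-0.03,-0.001,0.0685],"yaw": 0},
    {"dp": [-0.03,-0.001,0.055],"yaw": 0},
    {"dp": [-0.03,-0.001,0.045],"yaw": 0},
    {"dp": [-0.03,-0.001,0.035],"yaw": 0},
    {"dp": [-0.03,-0.001,0.027],"yaw": 0},
    {"dp": [-0.03,-0.001,0.02],"yaw": 0},
    {"dp": [-0.03,-0.001,0.013],"yaw": 0},
    {"dp": [-0.03,-0.001,0.007],"yaw": 0},
    {"dp": [-0.03,-0.001,0.002],"yaw": 0},
    {"dp": [-0.03,-0.001,0],"yaw": 0},
    {"dp": [-0.03,-0.001,0],"yaw": 0},
    {"dp": [-0.03,-0.001,0],"yaw": 0},
  ],
)

```text
time_s: 17.82
tcp_pos: [0.444, 0.1804, 0.118]
eef_rot: [-180.0, -0.0, 7.2]
contact_force: [-0.3, -0.3, -0.6]
gripper_width: 0.0178
gripper_force: 45.0
```

Emit:
apply_moves(
  targets=[
    {"dp": [0,0,0.03],"yaw": 0},
    {"dp": [0,0,0.06],"yaw": 0},
    {"dp": [-0.015,0,0.0935],"yaw": 0},
    {"dp": [-0.03,0,0.0935],"yaw": 0},
    {"dp": [-0.03,0,0.0935],"yaw": 0},
    {"dp": [-0.03,0,0.0935],"yaw": 0},
  ],
)

```text
time_s: 18.32
tcp_pos: [0.4137, 0.1805, 0.2122]
eef_rot: [-179.9, -0.1, 7.3]
contact_force: [0.2, 0.1, -1.1]
gripper_width: 0.018
gripper_force: 45.0
```

```bash
cat > tool.py <<'E'
from fit import *
def rod(c):
    ok=c['range_z']>0
    T=c['T_tool_cam'];v,u=np.mgrid[0:400,0:640]
    L=np.stack([(u-c['cx'])/c['fx'],(v-c['cy'])/c['fy'],np.ones_like(u,float)],-1)*c['range_z'][...,None]@T[:3,:3].T+T[:3,3]
    m=ok&(abs(L[...,1])<.02)&(L[...,0]>-.01)&(L[...,0]<.03)
    for z in np.arange(.024,.1,.008):
        q=L[m&(L[...,2]>z)&(L[...,2]<z+.008)]
        if len(q): print(round(z,3),len(q),'x',q[:,0].min().round(4),q[:,0].max().round(4),'y',q[:,1].min().round(4),q[:,1].max().round(4),'z',q[:,2].max().round(4))
E
python3 - <<'E'
from tool import *
c=cap('wrist','w5.png');c=load('wrist');s=c['state'];P=cloud(c);print(s['tcp_pos'])
rod(c)
for i in range(5):
    x,y=.5645-.0299*i,.1841-.00108*i
    m=(c['range_z']>0)&(np.hypot(P[...,0]-x,P[...,1]-y)<.005)
    print(i+1,m.sum(),np.percentile(P[m][:,2],[0,25,50,75]).round(3) if m.any() else '')
for n in('top','scene'):
    c=cap(n);P=cloud(c);ok=c['range_z']>0
    print(n,fit(P,ok,(.4,.6,0.06,.125),.04,.055))
im=load('wrist')['image'][:,:,::-1]
cv2.imwrite('pics/w5c.png',cv2.resize(im[0:240,200:440],(600,600),interpolation=cv2.INTER_CUBIC))
E
```

```text
[0.41372295 0.18048047 0.21218572]
0.024 285 x 0.0045 0.0132 y -0.0099 0.0119 z 0.032
0.032 20 x 0.0084 0.0131 y -0.0087 0.0107 z 0.0342
0.056 3 x 0.0035 0.0044 y -0.0008 0.0029 z 0.0636
0.064 29 x 0.0021 0.0045 y -0.0023 0.0045 z 0.0711
0.072 26 x 0.0016 0.0043 y -0.0024 0.0046 z 0.0798
0.08 14 x 0.0014 0.0042 y -0.0025 0.0048 z 0.0843
1 0 
2 1 [0.049 0.049 0.049 0.049]
3 41 [0.001 0.003 0.004 0.013]
4 61 [0.002 0.004 0.012 0.013]
5 705 [0.02  0.271 0.272 0.273]
top (34, 'c', 503.2, 93.5, 'wh', 10.3, 26.2, 'ang', 1.3, 'z', np.float64(0.0468))
scene (30, 'c', 501.4, 95.3, 'wh', 14.8, 28.9, 'ang', 26.6, 'z', np.float64(0.0456))
```

View pics/w5c.png

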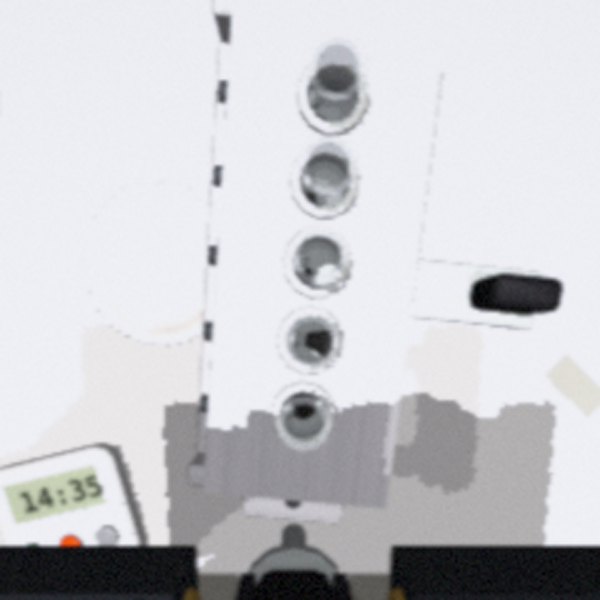

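Run:
```python
from fit import *
c=load('wrist');P=cloud(c)
for u in (334,333,330,328):
    print(u,[(v,P[v,u].round(3).tolist()) for v in range(18,54,3)] if u>331 else [(v,P[v,u].round(3).tolist()) for v in range(56,88,3)])
```

```text
334 [(18, [0.571, 0.186, 0.081]), (21, [0.572, 0.185, 0.072]), (24, [0.572, 0.185, 0.066]), (27, [0.571, 0.185, 0.06]), (30, [0.572, 0.184, 0.05]), (33, [0.478, 0.188, 0.348]), (36, [0.579, 0.183, 0.009]), (39, [0.555, 0.184, 0.083]), (42, [0.555, 0.183, 0.075]), (45, [0.555, 0.183, 0.066]), (48, [0.555, 0.182, 0.056]), (51, [0.553, 0.182, 0.054])]
333 [(18, [0.571, 0.187, 0.081]), (21, [0.571, 0.186, 0.074]), (24, [0.571, 0.186, 0.067]), (27, [0.571, 0.186, 0.059]), (30, [0.572, 0.185, 0.049]), (33, [0.572, 0.185, 0.043]), (36, [0.579, 0.184, 0.009]), (39, [0.555, 0.184, 0.082]), (42, [0.555, 0.184, 0.073]), (45, [0.555, 0.184, 0.067]), (48, [0.555, 0.183, 0.055]), (51, [0.553, 0.183, 0.056])]
330 [(56, [0.542, 0.185, 0.081]), (59, [0.541, 0.185, 0.074]), (62, [0.542, 0.184, 0.062]), (65, [0.542, 0.184, 0.049]), (68, [0.548, 0.183, 0.004]), (71, [0.545, 0.182, 0.003]), (74, [0.542, 0.182, 0.003]), (77, [0.525, 0.183, 0.084]), (80, [0.525, 0.182, 0.068]), (83, [0.524, 0.182, 0.056]), (86, [0.522, 0.181, 0.054])]
328 [(56, [0.541, 0.187, 0.082]), (59, [0.541, 0.187, 0.075]), (62, [0.541, 0.186, 0.064]), (65, [0.541, 0.186, 0.051]), (68, [0.548, 0.185, 0.004]), (71, [0.545, 0.185, 0.005]), (74, [0.527, 0.185, 0.082]), (77, [0.525, 0.185, 0.084]), (80, [0.525, 0.184, 0.065]), (83, [0.524, 0.184, 0.055]), (86, [0.522, 0.183, 0.054])]
```

Run:
```python
from fit import *
c=load('wrist');P=cloud(c)
print([(v,u,P[v,u].round(3).tolist()) for u in(319,322) for v in range(156,178,2)])
```

```text
[(156, 319, [0.454, 0.183, 0.055]), (158, 319, [0.453, 0.183, 0.067]), (160, 319, [0.453, 0.183, 0.084]), (162, 319, [0.445, 0.182, 0.022]), (164, 319, [0.442, 0.181, 0.022]), (166, 319, [0.44, 0.181, 0.021]), (168, 319, [0.436, 0.18, 0.004]), (170, 319, [0.433, 0.18, 0.004]), (172, 319, [0.438, 0.181, 0.054]), (174, 319, [0.438, 0.181, 0.068]), (176, 319, [0.438, 0.181, 0.081]), (156, 322, [0.454, 0.18, 0.054]), (158, 322, [0.455, 0.181, 0.084]), (160, 322, [0.453, 0.18, 0.084]), (162, 322, [0.445, 0.178, 0.021]), (164, 322, [0.443, 0.178, 0.022]), (166, 322, [0.44, 0.178, 0.021]), (168, 322, [0.436, 0.177, 0.004]), (170, 322, [0.434, 0.177, 0.004]), (172, 322, [0.438, 0.178, 0.052]), (174, 322, [0.438, 0.178, 0.068]), (176, 322, [0.438, 0.178, 0.081])]
```

Emit:
apply_moves(
  targets=[
    {"dp": [0.02,0.03,0.01],"yaw": 0},
    {"dp": [0.04,0.06,0.01],"yaw": 0},
    {"dp": [0.06,0.09,0.01],"yaw": 0},
    {"dp": [0.08,0.12,0.01],"yaw": 0},
    {"dp": [0.1,0.15,0.01],"yaw": 0},
    {"dp": [0.12,0.175,0.01],"yaw": 0},
    {"dp": [0.1389,0.1925,0.01],"yaw": 0},
    {"dp": [0.1389,0.1925,0],"yaw": 0},
    {"dp": [0.1389,0.1925,-0.03],"yaw": 0},
    {"dp": [0.1389,0.1925,-0.05],"yaw": 0},
    {"dp": [0.1389,0.1925,-0.05],"yaw": 0},
    {"dp": [0.1389,0.1925,-0.05],"yaw": 0},
  ],
)

```text
time_s: 19.47
tcp_pos: [0.5527, 0.3718, 0.1595]
eef_rot: [179.8, 0.2, 7.2]
contact_force: [0.3, 0.9, -0.1]
gripper_width: 0.018
gripper_force: 45.0
```

Run:
```python
from tool import *
c=cap('wrist');c=load('wrist');s=c['state'];print(s['tcp_pos'],s['contact_force'])
rod(c)
for n in('scene','top'):
    c=cap(n);P=cloud(c);ok=c['range_z']>0
    m=ok&(abs(P[...,0]-.553)<.03)&(abs(P[...,1]-.373)<.03)&(P[...,2]>.068)&(P[...,2]<.1);print(n,m.sum(),P[m].mean(0).round(4) if m.any() else '')
```

```text
[0.5526531  0.37181726 0.15954729] [ 0.28353389  0.94293212 -0.10949425]
0.024 283 x 0.0046 0.0132 y -0.0098 0.0119 z 0.0319
0.032 24 x 0.0077 0.0131 y -0.0093 0.0107 z 0.0342
0.056 3 x 0.0037 0.0042 y -0.0008 0.0029 z 0.0638
0.064 28 x 0.002 0.0043 y -0.0023 0.0045 z 0.072
0.072 27 x 0.002 0.0046 y -0.0025 0.0046 z 0.08
0.08 13 x 0.0014 0.0042 y -0.0025 0.0047 z 0.0842
0.096 574 x -0.01 0.0167 y -0.02 0.0198 z 0.104
scene 14 [0.5518 0.3732 0.0897]
top 0
```

Emit:
apply_moves(
  targets=[
    {"dp": [0,0.0005,-0.02],"yaw": 0},
    {"dp": [0,0.0005,-0.035],"yaw": 0},
    {"dp": [0,0.0005,-0.05],"yaw": 0},
    {"dp": [0,0.0005,-0.06],"yaw": 0},
    {"dp": [0,0.0005,-0.066],"yaw": 0},
    {"dp": [0,0.0005,-0.0695],"yaw": 0},
    {"dp": [0,0.0005,-0.0695],"yaw": 0},
    {"dp": [0,0.0005,-0.0695],"yaw": 0},
  ],
)

```text
time_s: 20.28
tcp_pos: [0.5533, 0.3736, 0.0929]
eef_rot: [-180.0, -0.1, 7.2]
contact_force: [-0.0, -0.2, -0.3]
gripper_width: 0.0181
gripper_force: 45.0
```

Emit:
apply_moves(
  targets=[
    {"dp": [0,0,0],"yaw": 0},
    {"dp": [0,0,0],"yaw": 0},
    {"dp": [0,0,0],"yaw": 0},
    {"dp": [0,0,0],"yaw": 0},
    {"dp": [0,0,0],"yaw": 0},
    {"dp": [0,0,0.03],"yaw": 0},
    {"dp": [0,0,0.06],"yaw": 0},
    {"dp": [0,0,0.09],"yaw": 0},
    {"dp": [0,0,0.12],"yaw": 0},
    {"dp": [0,0,0.158],"yaw": 0},
    {"dp": [0,0,0.158],"yaw": 0},
    {"dp": [0,0,0.158],"yaw": 0},
  ],
  grip=-0.2,
)

```text
time_s: 21.28
tcp_pos: [0.5538, 0.3741, 0.2534]
eef_rot: [-179.8, -0.3, 7.2]
contact_force: [-0.6, -0.4, -0.7]
gripper_width: 0.0528
gripper_force: 0.0
```

Run:
```python
from tool import *
c=cap('wrist');c=load('wrist');s=c['state'];print(s['tcp_pos'],s['eef_rot'],s['joints'])
P=cloud(c);print('rod',fit(P,c['range_z']>0,(.5,.6,.32,.43),.1,.13))
for n in('top','scene'):
    c=cap(n);P=cloud(c);ok=c['range_z']>0
    print(n,fit(P,ok,(.3,.65,-0.1,.125),.04,.055),fit(P,ok,(.5,.6,.32,.43),.1,.13), fit(P,ok,(.35,.65,.1,.27),.07,.1,False))
```

```text
[0.55377278 0.37413445 0.25338389] [-179.7894029    -0.25953941    7.22880986] [ 5.07357164e+01  1.95776237e+01 -1.23863702e-01  2.76024537e-02
 -6.99652895e+01  4.64841895e+01]
rod (320, 'c', 554.3, 372.6, 'wh', 17.5, 17.5, 'ang', 7.4, 'z', np.float64(0.1118))
top (33, 'c', 503.1, 93.5, 'wh', 10.2, 26.1, 'ang', 1.3, 'z', np.float64(0.047)) None (98, 'c', 502.7, 182.0, 'wh', 137.5, 19.6, 'ang', 1.6, 'z', np.float64(0.0831))
scene (43, 'c', 505.1, 96.3, 'wh', 15.1, 29.9, 'ang', 1.9, 'z', np.float64(0.0464)) (52, 'c', 552.9, 374.3, 'wh', 18.4, 18.2, 'ang', 14.3, 'z', np.float64(0.1116)) (218, 'c', 504.9, 183.4, 'wh', 140.0, 20.4, 'ang', 1.9, 'z', np.float64(0.0798))
```

Emit:
apply_moves(
  targets=[
    {"dp": [-0.006,-0.035,0],"yaw": -30},
    {"dp": [-0.012,-0.07,0],"yaw": -60},
    {"dp": [-0.018,-0.105,0],"yaw": -95.4},
    {"dp": [-0.024,-0.14,0],"yaw": -95.4},
    {"dp": [-0.03,-0.175,0],"yaw": -95.4},
    {"dp": [-0.036,-0.21,0],"yaw": -95.4},
    {"dp": [-0.042,-0.245,0],"yaw": -95.4},
    {"dp": [-0.0474,-0.2785,0],"yaw": -95.4},
    {"dp": [-0.0474,-0.2785,0],"yaw": -95.4},
    {"dp": [-0.0474,-0.2785,0],"yaw": -95.4},
    {"dp": [-0.0474,-0.2785,0],"yaw": -95.4},
    {"dp": [-0.0474,-0.2785,0],"yaw": -95.4},
    {"dp": [-0.0474,-0.2785,0],"yaw": -95.4},
    {"dp": [-0.0474,-0.2785,0],"yaw": -95.4},
    {"dp": [-0.0474,-0.2785,0],"yaw": -95.4},
    {"dp": [-0.0474,-0.2785,0],"yaw": -95.4},
  ],
)

```text
time_s: 22.77
tcp_pos: [0.5051, 0.0945, 0.2491]
eef_rot: [179.9, -0.0, -88.1]
contact_force: [-0.1, -0.2, -0.6]
gripper_width: 0.0525
gripper_force: 0.0
```

Run:
```python
from tool import *
c=cap('wrist');c=load('wrist');s=c['state'];print(s['tcp_pos'],s['eef_rot'],s['joints'])
P=cloud(c);print('grip',fit(P,c['range_z']>0,(.4,.62,0,.13),.042,.055))
```

```text
[0.5050809  0.09454766 0.24912176] [ 1.79908619e+02 -4.97074907e-02 -8.80740501e+01] [ 3.25165653e+01  5.31217163e+00 -1.92407781e+01 -4.08020883e-03
 -6.55510095e+01 -3.05889629e+01]
grip (254, 'c', 504.3, 94.2, 'wh', 12.4, 29.1, 'ang', 1.8, 'z', np.float64(0.0456))
```

Run:
```python
import numpy as np
g=lambda m,t:np.array(m)-.087*np.array([np.cos(np.radians(t)),np.sin(np.radians(t))])
m0=np.array([.5077,.032]);m1=np.array([.5,-.03]);g0=g(m0,91.8)
print(g0)
for i in range(1,21):
    f=i/20;f=f*f*(3-2*f)*.5+f*.5
    p=g(m0+f*(m1-m0),91.8-113*f)-g0
    print('{"dp":[%.3f,%.3f,0],"yaw":%.1f},'%(*p,-113*f),end=' ')
```

```text
[ 0.51043274 -0.05495707]
{"dp":[-0.005,-0.002,0],"yaw":-3.2}, {"dp":[-0.011,-0.004,0],"yaw":-7.2}, {"dp":[-0.019,-0.005,0],"yaw":-11.9}, {"dp":[-0.027,-0.006,0],"yaw":-17.2}, {"dp":[-0.036,-0.007,0],"yaw":-23.0}, {"dp":[-0.045,-0.006,0],"yaw":-29.2}, {"dp":[-0.054,-0.005,0],"yaw":-35.7}, {"dp":[-0.062,-0.002,0],"yaw":-42.5}, {"dp":[-0.070,0.001,0],"yaw":-49.5}, {"dp":[-0.078,0.006,0],"yaw":-56.5}, {"dp":[-0.084,0.011,0],"yaw":-63.5}, {"dp":[-0.089,0.017,0],"yaw":-70.5}, {"dp":[-0.092,0.023,0],"yaw":-77.3}, {"dp":[-0.095,0.029,0],"yaw":-83.8}, {"dp":[-0.096,0.035,0],"yaw":-90.0}, {"dp":[-0.096,0.040,0],"yaw":-95.8}, {"dp":[-0.095,0.046,0],"yaw":-101.1}, {"dp":[-0.094,0.050,0],"yaw":-105.8}, {"dp":[-0.093,0.054,0],"yaw":-109.8}, {"dp":[-0.092,0.056,0],"yaw":-113.0},
```

Emit:
apply_moves(
  targets=[
    {"dp": [-0.0005,-0.0005,-0.04],"yaw": 0},
    {"dp": [-0.0005,-0.0005,-0.08],"yaw": 0},
    {"dp": [-0.0005,-0.0005,-0.12],"yaw": 0},
    {"dp": [-0.0005,-0.0005,-0.16],"yaw": 0},
    {"dp": [-0.0005,-0.0005,-0.19],"yaw": 0},
    {"dp": [-0.0005,-0.0005,-0.2095],"yaw": 0},
    {"dp": [-0.0005,-0.0005,-0.2095],"yaw": 0},
    {"dp": [-0.0005,-0.0005,-0.2095],"yaw": 0},
  ],
)

```text
time_s: 23.48
tcp_pos: [0.5045, 0.0939, 0.0398]
eef_rot: [179.9, -0.1, -88.1]
contact_force: [0.5, 0.5, 0.1]
gripper_width: 0.0523
gripper_force: 0.0
```

Emit:
apply_moves(
  targets=[
    {"dp": [0,0,0],"yaw": 0},
    {"dp": [0,0,0],"yaw": 0},
    {"dp": [0,0,0],"yaw": 0},
    {"dp": [0,0,0],"yaw": 0},
    {"dp": [0,0,0],"yaw": 0},
    {"dp": [0,0,0],"yaw": 0},
    {"dp": [0,0,0],"yaw": 0},
    {"dp": [0,0,0],"yaw": 0},
    {"dp": [0,0,0],"yaw": 0},
  ],
  grip=1,
  squeeze=40,
)

```text
time_s: 24.23
tcp_pos: [0.5052, 0.0944, 0.041]
eef_rot: [-180.0, 0.0, -88.2]
contact_force: [-0.7, 0.5, 5.6]
gripper_width: 0.0137
gripper_force: 40.0
```

Emit:
apply_moves(
  targets=[
    {"dp": [0,-0.004,0],"yaw": 0},
    {"dp": [0,-0.012,0],"yaw": 0},
    {"dp": [0.001,-0.024,0],"yaw": 0},
    {"dp": [0.001,-0.036,0],"yaw": 0},
    {"dp": [0.0015,-0.048,0],"yaw": 0},
    {"dp": [0.002,-0.06,0],"yaw": 0},
    {"dp": [0.002,-0.072,0],"yaw": 0},
    {"dp": [0.003,-0.084,0],"yaw": 0},
    {"dp": [0.003,-0.096,0],"yaw": 0},
    {"dp": [0.004,-0.108,0],"yaw": 0},
    {"dp": [0.004,-0.12,0],"yaw": 0},
    {"dp": [0.005,-0.132,0],"yaw": 0},
    {"dp": [0.005,-0.142,0],"yaw": 0},
    {"dp": [0.005,-0.1495,0],"yaw": 0},
    {"dp": [0.005,-0.1495,0],"yaw": 0},
  ],
)

```text
time_s: 25.48
tcp_pos: [0.5103, -0.0572, 0.041]
eef_rot: [-179.9, -0.0, -88.2]
contact_force: [2.3, -4.2, 5.2]
gripper_width: 0.014
gripper_force: 40.0
```

Emit:
apply_moves(
  targets=[
    {"dp": [-0.005,-0.002,0],"yaw": -3.2},
    {"dp": [-0.011,-0.004,0],"yaw": -7.2},
    {"dp": [-0.019,-0.005,0],"yaw": -11.9},
    {"dp": [-0.027,-0.006,0],"yaw": -17.2},
    {"dp": [-0.036,-0.007,0],"yaw": -23.0},
    {"dp": [-0.045,-0.006,0],"yaw": -29.2},
    {"dp": [-0.054,-0.005,0],"yaw": -35.7},
    {"dp": [-0.062,-0.002,0],"yaw": -42.5},
    {"dp": [-0.07,0.001,0],"yaw": -49.5},
    {"dp": [-0.078,0.006,0],"yaw": -56.5},
    {"dp": [-0.084,0.011,0],"yaw": -63.5},
    {"dp": [-0.089,0.017,0],"yaw": -70.5},
    {"dp": [-0.092,0.023,0],"yaw": -77.3},
    {"dp": [-0.095,0.029,0],"yaw": -83.8},
    {"dp": [-0.096,0.035,0],"yaw": -90.0},
    {"dp": [-0.096,0.04,0],"yaw": -95.8},
    {"dp": [-0.095,0.046,0],"yaw": -101.1},
    {"dp": [-0.094,0.05,0],"yaw": -105.8},
    {"dp": [-0.093,0.054,0],"yaw": -109.8},
    {"dp": [-0.092,0.056,0],"yaw": -113.0},
  ],
)

```text
time_s: 27.15
tcp_pos: [0.4183, 0.0003, 0.041]
eef_rot: [-180.0, 0.0, 158.6]
contact_force: [0.4, 1.0, 7.7]
gripper_width: 0.0135
gripper_force: 40.0
```

Run:
```python
from tool import *
s=get_state();print(s['tcp_pos'],s['eef_rot'],s['joints'],s['contact_force'])
for n in('scene','top'):
    c=cap(n,n+'6.png');P=cloud(c);ok=c['range_z']>0
    print(n,fit(P,ok,(.4,.62,-.14,.07),.028,.042),fit(P,ok,(.45,.75,-.42,-.15),.062,.085))
b=load('scene')['image'][150:290,300:440,::-1]
cv2.imwrite('pics/s6.png',cv2.resize(b,(560,560),interpolation=cv2.INTER_CUBIC))
```

```text
[4.18251095e-01 3.15443521e-04 4.09595528e-02] [-1.79999860e+02  4.05256886e-02  1.58648329e+02] [ 2.73677253e+01  1.17130332e+01 -4.57819689e+01  5.68861895e-02
 -3.24783791e+01 -1.38767378e+02] [0.37446816 0.95313717 7.68838726]
scene (39, 'c', 409.0, 7.2, 'wh', 43.3, 11.3, 'ang', 56.7, 'z', np.float64(0.0355)) None
top (42, 'c', 517.2, -89.5, 'wh', 73.5, 21.7, 'ang', 52.2, 'z', np.float64(0.0356)) (1957, 'c', 588.3, -279.5, 'wh', 207.1, 103.8, 'ang', 68.9, 'z', np.float64(0.0732))
```

View pics/s6.png

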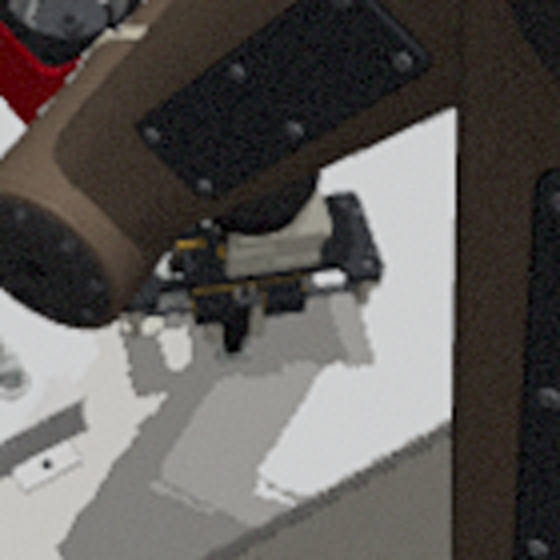

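Emit:
apply_moves(
  targets=[
    {"dp": [0,-0.006,0],"yaw": 0},
    {"dp": [-0.001,-0.018,0],"yaw": 0},
    {"dp": [-0.002,-0.033,0],"yaw": 0},
    {"dp": [-0.003,-0.05,0],"yaw": 0},
    {"dp": [-0.004,-0.067,0],"yaw": 0},
    {"dp": [-0.006,-0.084,0],"yaw": 0},
    {"dp": [-0.007,-0.101,0],"yaw": 0},
    {"dp": [-0.008,-0.118,0],"yaw": 0},
    {"dp": [-0.009,-0.135,0],"yaw": 0},
    {"dp": [-0.01,-0.152,0],"yaw": 0},
    {"dp": [-0.011,-0.169,0],"yaw": 0},
    {"dp": [-0.012,-0.185,0],"yaw": 0},
    {"dp": [-0.013,-0.198,0],"yaw": 0},
    {"dp": [-0.014,-0.2083,0],"yaw": 0},
    {"dp": [-0.014,-0.2083,0],"yaw": 0},
    {"dp": [-0.014,-0.2083,0],"yaw": 0},
  ],
)

```text
time_s: 28.58
tcp_pos: [0.4038, -0.2094, 0.041]
eef_rot: [-180.0, 0.0, 158.7]
contact_force: [0.8, -4.8, 6.1]
gripper_width: 0.0137
gripper_force: 40.0
```

Run:
```python
from tool import *
c=cap('wrist','w7.png');s=load('wrist')['state'];print(s['tcp_pos'],s['eef_rot'],s['joints'],s['contact_force'])
c=load('wrist');P=cloud(c);ok=c['range_z']>0
print('w',fit(P,ok,(.38,.62,-.35,-.1),.028,.042),fit(P,ok,(.45,.75,-.42,-.15),.062,.085))
for n in('scene','top'):
    c=cap(n,n+'7.png');P=cloud(c);ok=c['range_z']>0
    print(n,fit(P,ok,(.38,.62,-.35,-.1),.028,.042),fit(P,ok,(.45,.75,-.42,-.15),.062,.085))
a=load('top')['image'][150:290,330:470,::-1];b=load('scene')['image'][120:260,300:440,::-1]
cv2.imwrite('pics/s7.png',np.hstack([cv2.resize(x,(400,400),interpolation=cv2.INTER_CUBIC) for x in(a,b)]))
```

```text
[ 0.4037567  -0.20937108  0.04095509] [-1.79960411e+02  4.89724082e-02  1.58745176e+02] [-2.42071487e+00  1.46430104e+01 -4.12908875e+01  9.51985063e-02
 -3.40325690e+01 -1.08913003e+02] [ 0.77806111 -4.7590371   6.07989004]
w (651, 'c', 393.4, -206.1, 'wh', 34.9, 8.0, 'ang', 70.9, 'z', np.float64(0.0354)) None
scene (39, 'c', 523.3, -170.1, 'wh', 18.0, 70.3, 'ang', 53.1, 'z', np.float64(0.0351)) (121, 'c', 586.8, -195.1, 'wh', 51.7, 38.2, 'ang', 66.1, 'z', np.float64(0.0713))
top (52, 'c', 529.9, -185.6, 'wh', 38.8, 78.5, 'ang', 28.6, 'z', np.float64(0.0353)) (1958, 'c', 588.8, -279.6, 'wh', 207.3, 103.9, 'ang', 69.5, 'z', np.float64(0.0732))
```

View pics/s7.png

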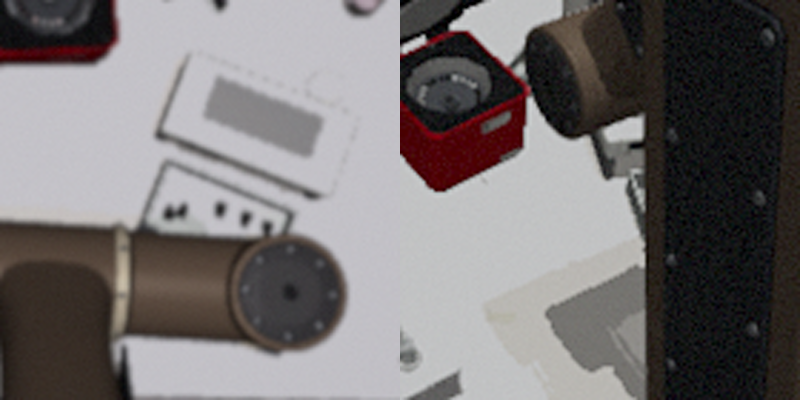

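Run:
```python
from tool import *
c=load('top');P=cloud(c);ok=c['range_z']>0
a=pix(c,330+168/2.857,150+160/2.857,.036);b=pix(c,330+297/2.857,150+213/2.857,.036);print(a,b,np.linalg.norm(a-b))
ctr=np.array([.5888,-.2796]);d=np.array([.9336,-.3584]);n=np.array([.3584,.9336]);o=ctr-.007*d
for p in(a,b,[.404,-.2073]): q=np.array(p)[:2]-o;print(q@d,q@n)
m=ok&(P[...,2]>.026)&(P[...,2]<.045)&(P[...,0]>.4)&(P[...,1]<-.1)&(P[...,1]>-.36)
Q=(P[m][:,:2]-o);S=np.c_[Q@d,Q@n];S=S[(S[:,0]<-.046)&(S[:,0]>-.16)]
print(len(S),S.min(0),S.max(0)); e=S[S[:,0]>-.075];print(np.polyfit(e[:,1],e[:,0],1),e[:,1].min(),e[:,1].max())
```

```text
[ 0.54722618 -0.18236778  0.036     ] [ 0.48878259 -0.33141344  0.036     ] 0.16009453767513881
-0.06666092738956335 0.07587593991045274
-0.06780590343298984 -0.08421926781423447
-0.19144118336000002 0.001266960000000021
130 [-0.14396182 -0.08397473] [-0.06187807  0.07899211]
[ 0.00845987 -0.06544836] -0.08377189360469368 0.07774076586892599
```

Emit:
apply_moves(
  targets=[
    {"dp": [0.003,0.001,0],"yaw": 0},
    {"dp": [0.01,0,0],"yaw": 0.2},
    {"dp": [0.02,-0.0048,0],"yaw": 0.2},
    {"dp": [0.03,-0.0087,0],"yaw": 0.2},
    {"dp": [0.04,-0.0125,0],"yaw": 0.2},
    {"dp": [0.05,-0.0163,0],"yaw": 0.2},
    {"dp": [0.06,-0.0202,0],"yaw": 0.2},
    {"dp": [0.07,-0.024,0],"yaw": 0.2},
    {"dp": [0.08,-0.0279,0],"yaw": 0.2},
    {"dp": [0.088,-0.031,0],"yaw": 0.2},
    {"dp": [0.094,-0.0332,0],"yaw": 0.2},
    {"dp": [0.0985,-0.035,0],"yaw": 0.2},
    {"dp": [0.0985,-0.035,0],"yaw": 0.2},
    {"dp": [0.0985,-0.035,0],"yaw": 0.2},
  ],
)

```text
time_s: 29.9
tcp_pos: [0.4988, -0.2435, 0.0406]
eef_rot: [-179.9, -0.3, 159.0]
contact_force: [-8.1, 1.6, 15.0]
gripper_width: 0.0135
gripper_force: 40.0
```

Emit:
apply_moves(
  targets=[
    {"dp": [0,0,0],"yaw": 0},
    {"dp": [0,0,0],"yaw": 0},
    {"dp": [0,0,0],"yaw": 0},
    {"dp": [0,0,0],"yaw": 0},
    {"dp": [0,0,0],"yaw": 0},
    {"dp": [0,0,0.02],"yaw": 0},
    {"dp": [0,0,0.05],"yaw": 0},
    {"dp": [0,0,0.09],"yaw": 0},
    {"dp": [0,0,0.13],"yaw": 0},
    {"dp": [0,0,0.17],"yaw": 0},
    {"dp": [0,0,0.21],"yaw": 0},
    {"dp": [-0.03,0.03,0.23],"yaw": 0},
    {"dp": [-0.06,0.06,0.23],"yaw": 0},
    {"dp": [-0.06,0.1,0.23],"yaw": 0},
    {"dp": [-0.06,0.14,0.23],"yaw": 0},
    {"dp": [-0.06,0.18,0.23],"yaw": 0},
    {"dp": [-0.06,0.22,0.23],"yaw": 0},
    {"dp": [-0.06,0.25,0.23],"yaw": 0},
    {"dp": [-0.06,0.25,0.23],"yaw": 0},
  ],
  grip=-0.2,
)

```text
time_s: 31.48
tcp_pos: [0.4425, 0.0115, 0.2708]
eef_rot: [179.9, 0.0, 159.3]
contact_force: [0.1, -0.5, 1.0]
gripper_width: 0.0527
gripper_force: 0.0
```

Run:
```python
from tool import *
print(get_state()['tcp_pos'])
o=np.array([.5888,-.2796]);d=np.array([.9336,-.3584]);n=np.array([.3584,.9336]);o=o-.007*d
for nm in('top','scene'):
    c=cap(nm,nm+'8.png');P=cloud(c);ok=c['range_z']>0
    for k,(z0,z1) in dict(grip=(.038,.056),scan=(.062,.085)).items():
        f=fit(P,ok,(.42,.56,-.33,-.16) if k=='grip' else (.45,.75,-.42,-.15),z0,z1); print(nm,k,f)
        if f: q=np.array(f[2:4])/1000-o; print((q@d).round(4),(q@n).round(4))
    print('rod',fit(P,ok,(.5,.6,.32,.43),.1,.13))
    im=c['image'][:,:,::-1]
    cv2.imwrite('pics/v8%s.png'%nm,cv2.resize(im[150:270,180:480] if nm=='top' else im[100:280,280:480],(800,320) if nm=='top' else (660,594),interpolation=cv2.INTER_CUBIC))
```

```text
[0.44252964 0.01149631 0.27082312]
top grip (40, 'c', 497.1, -243.8, 'wh', 15.0, 28.6, 'ang', 70.6, 'z', np.float64(0.0465))
-0.0914 0.0006
top scan (1950, 'c', 588.7, -279.7, 'wh', 206.7, 103.3, 'ang', 68.9, 'z', np.float64(0.0733))
0.0069 -0.0001
rod (38, 'c', 553.1, 372.8, 'wh', 16.8, 18.6, 'ang', 3.2, 'z', np.float64(0.1117))
scene grip (61, 'c', 541.5, -275.1, 'wh', 112.8, 6.6, 'ang', 69.8, 'z', np.float64(0.05))
-0.0388 -0.0128
scene scan (645, 'c', 588.8, -283.0, 'wh', 195.6, 102.9, 'ang', 69.6, 'z', np.float64(0.072))
0.0082 -0.0032
rod (51, 'c', 551.6, 373.9, 'wh', 18.3, 16.8, 'ang', 75.2, 'z', np.float64(0.1117))
```

View pics/v8top.png

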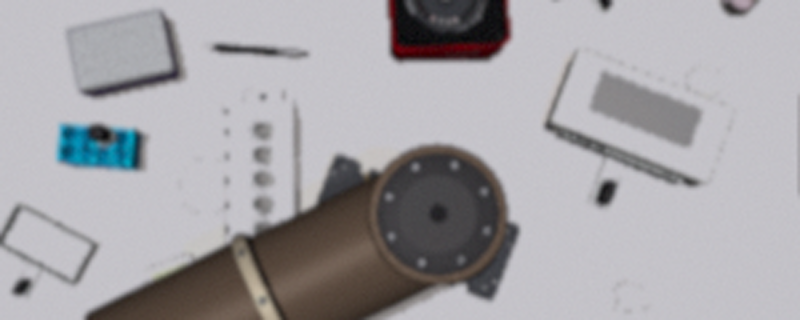

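Run:
```python
from plant import r
print(r.close_job())
```

```text
the job is handed in; nothing more can be done
None
```

The job is handed in, but no verdict came back. All five plugs are pushed out into the tray, and the tray is under the scanner, stopped against resistance about 4 mm short of centre by camera (12 mm allowed). The rod hangs in the blue rack again, I saw no contact with the timer or pen, and it took about 32 s.

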